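# Fetch the handheld imager from behind the desk things

### The arm

A 6-joint arm with a two-finger parallel gripper is mounted at the origin on the work surface. World frame = base frame: x ahead of the robot, y to its left, z up, the work surface at z = 0. Lengths are in m, angles in degrees, forces in N, time in s.
With the tool pointing down it reaches from about 0.3 to 0.75 m from the base axis. Payload 8.5 kg.
Tool frame: the origin (TCP) lies midway between the tips of the shut fingers; the grasp point (between the pads) lies 19 mm behind it (env.pinch_z is the z of the grasp point in the tool frame, in m); z points along the fingers, y is the line along which they close (so a half turn about z gives the same grasp; the last joint's range is limited). The gripper opens to 85 mm and grips with 20 to 120 N. Pads are 22 mm wide; open, the fingers measure 114 mm over their backs; the gripper's body (76 mm by 85 mm) begins 54 mm behind the grasp point. The pads swing forward as they close: fully open they stand 13 mm farther back than shut.
Start: joints at [-79.716, 21.807, 74.336, -0, 83.858, -12.336], TCP at [0.212, -0.508, 0.193] pointing down, gripper open.
Joint ranges: [-178.18, 178.18], [-50.72, 133.34], [12.68, 142.11], [-81.47, 261.47], [9.98, 163.14], [-165.26, 165.26]. Speed limits (degrees/s): [136.94, 136.94, 180, 180, 180, 180].

### API

Orientations are given as a 3x3 rotation matrix whose columns are the frame's x, y, z axes.
In Python, from rig import env gives the robot as it stands.
- The arm moves only by the tool arm_command, never from a script. Its argument "deltas" is a list of rows, each an object of numbers: "rx", "ry", "rz": the turn, a rotation vector about the tool's x, y, z in rad; "dx", "dy", "dz": the shift along the tool's x, y, z in m; "fingers": the finger opening in m, from 0 to 0.0854. In form: [{"rx": .., "ry": .., "rz": .., "dx": .., "dy": .., "dz": .., "fingers": ..}, ...]. A call has 1 to 12 rows; each row shifts and turns the commanded pose from where the row before left it, along the tool's axes as they then stand; what a row does not reach is not made up. A row lasts 1/10 s, in which the tool goes at most 50 mm and 8.59 degrees, less where a joint would pass 70% of its speed; a pose out of reach is approached as far as the arm can. A call is refused whole if a number of a shift passes 0.05 or a number of a turn 0.15, either way. A call with a gripper value outside its range is refused whole. The fingers move at their own pace and stop on an object; "squeeze" is the grip in N (left out, the last holds). Time passes only in rows, so rows that do not move let the fingers close. It gives the time, the measured TCP pose, the force, the opening and the grip force at its end, in the units of the state.
- env.observe(): the state, without advancing time (a new reading comes with each control period).
- env.get_image(name): name is "side" or "top"; returns a dict with "color" (400x640x3 uint8, blue, green, red), "camera_matrix" (3x3 intrinsics, pixels), "eye" and "orientation" of the camera in the world. Camera axes: x right, y up, looking along -z (the intrinsics and any distortion apply to the point x, -y, -z); pixel columns grow to the right and rows downward; lengths in m; the calibration is good to about 2 mm. A picture is of the moment at which its call begins. There is no depth.
- env.close_job(): hands the job in; it is judged then, once.
Trained networks look in a picture, given as the dict that the camera call returned (one of the last four; its "shot" number tells which), for a name from the list of things; names that differ only in an ending like _2 or _b are one class to them, and where a whole thing is asked for, a point or a joint stands for the part that bears it (a point fixed in the world has none). Each returns a list of dicts, best first, with "p" (0 to 1); they miss things now and then, are a little off and sometimes report something else, mostly with a low value. They report only what shows in the picture. A call takes as long as a camera call.
- env.look_for(query, picture): "box" ([left, top, right, bottom] in pixels, round what is visible of it).
- env.tip_of(query, picture): "location" ([column, row] in pixels: a listed point, or the origin of a listed thing).
The state is a dict: "time_s": time; "q": joint angles; "qvel": joint speeds; "joint_efforts": joint torques, N m; "position": TCP position; "tool_rot": TCP orientation; "ft_force": force on the tool from outside, world axes, zero at the start; "wrist_torque": the same for the moment, N m; "grip_width": finger opening in m; "gripper_force": force on a finger pad.
Only numpy, scipy, OpenCV 4.12 (cv2) and the standard library are available. Lean on these libraries where they do the work, as an engineer would, in place of code of your own. Each camera call takes 0.05 s, during which the arm holds its last target. There are 200 camera calls.

### The job

The handheld imager lies behind a bottle, a power adapter and a pen pot. First stand all three in the grey side tray; then lay the imager gently on the black inspection mat, over its printed outline and with the lens pointing the same way as in the outline; only then put the three things back upright, each centred on the cork coaster of its own shape (bottle on the round one, pen pot on the square one, adapter on the oblong one and lined up with it). Do not knock any of the three over.

Things in the scene. Friction and masses are not known exactly. Their poses are not given: they have to be found in the camera images.
- imager: White pistol-shaped imager lying behind the three things, 0.3 kg. Origin: underside of the barrel at its gripping place; z up. Barrel: box 42 mm in x, y -45 to 63, 44 mm high; grip it across x at the origin, 24 mm up. Round nose and lens ring (40 mm wide) reach to y = -85, looking along -y. Hand grip: y 37 to 63, 30 mm high, sticks out to x = 95.
- imager_lens (a point): Centre of the imager's lens face, 85 mm from the imager's origin along its -y and 22 mm above its underside.
- bottle: White round plastic bottle with a narrower grey cap, standing: 48 mm diameter up to 90 mm, cap 30 mm diameter, 108 mm high in all, 0.16 kg. Origin: centre of its underside, z up the axis. At the start it stands on the round coaster.
- adapter: Black power adapter brick standing on end: 34 mm in x, 56 mm in y, 100 mm high, 0.22 kg. Origin: centre of its underside, z up. At the start it stands on the oblong coaster, its axes along the coaster's.
- pen_pot: Square yellowish plastic pen pot, 52 x 52 mm, 92 mm high, with three pens fixed in it that reach to 100 mm, 0.15 kg. Origin: centre of its underside, z up, sides along x and y. At the start it stands on the square coaster.
- coaster_round: Round cork coaster, the bottle's place: 64 mm diameter, 3 mm thick, fixed. Origin: centre of its underside, top at +3 mm. The three coasters lie in a row, 82 mm apart, in any order, on a thin green mat, 60 mm in front of (-x of) the imager's origin.
- coaster_oblong: Oblong cork coaster, 46 mm in x, 70 mm in y, 3 mm thick, fixed. Origin: centre of its underside. The adapter's place, with the 56 mm side of the adapter along the 70 mm side (either way round).
- coaster_square: Square cork coaster, 64 x 64 mm, 3 mm thick, fixed. Origin: centre of its underside. The pen pot's place.
- tray: Grey square open side tray with a low rim, 190 x 190 mm, 16 mm high, walls and floor 4 mm thick, fixed, on one side of the desk. Origin: centre of its underside, x and y along its sides; its floor is at +4 mm. Holds all three things standing, for instance at (x, y) = (-45, -45), (-45, 45) and (45, 0) mm.
- mat: Black fixed inspection mat, 170 x 190 x 4 mm, at the other side of the desk, with the imager's outline printed in grey. Origin: on its underside at the spot where the imager's origin belongs (top at +4 mm); its x and y are the directions the imager's own x and y shall have: hand grip to +x, lens to -y (lens face at y = -85). It spans x -48 to 122, y -106 to 84 mm.

How it is judged (in metres and radians):
On the way, in this order (a step that is already met when the one before it is completed fails the run):
1. the bottle, the adapter and the pen pot all stand in the tray, the imager still lying where it was (x of bottle in the frame of tray between -0.08 and 0.08 m and y of bottle in the frame of tray between -0.08 and 0.08 m and z of bottle in the frame of tray between -0.002 and 0.01 m and angle between each of bottle, adapter, pen_pot's own z axis and vertical below 0.12 rad and linear speed of each of bottle, adapter, pen_pot below 0.03 m/s and x of adapter in the frame of tray between -0.08 and 0.08 m and y of adapter in the frame of tray between -0.08 and 0.08 m and z of adapter in the frame of tray between -0.002 and 0.01 m and x of pen_pot in the frame of tray between -0.08 and 0.08 m and y of pen_pot in the frame of tray between -0.08 and 0.08 m and z of pen_pot in the frame of tray between -0.002 and 0.01 m and distance of imager from where it was at the start of the episode below 0.03 m), for 0.2 s.
2. the imager lies over its outline on the mat, the three things still standing in the tray (x of imager in the frame of mat between -0.013 and 0.013 m and y of imager in the frame of mat between -0.013 and 0.013 m and x of imager_lens in the frame of mat between -0.018 and 0.018 m and y of imager_lens in the frame of mat between -0.103 and -0.067 m and z of imager in the frame of mat between -0.001 and 0.009 m and angle between each of imager, bottle, adapter, pen_pot's own z axis and vertical below 0.12 rad and linear speed of each of imager, bottle, adapter, pen_pot below 0.03 m/s and x of bottle in the frame of tray between -0.08 and 0.08 m and y of bottle in the frame of tray between -0.08 and 0.08 m and z of bottle in the frame of tray between -0.002 and 0.01 m and x of adapter in the frame of tray between -0.08 and 0.08 m and y of adapter in the frame of tray between -0.08 and 0.08 m and z of adapter in the frame of tray between -0.002 and 0.01 m and x of pen_pot in the frame of tray between -0.08 and 0.08 m and y of pen_pot in the frame of tray between -0.08 and 0.08 m and z of pen_pot in the frame of tray between -0.002 and 0.01 m), for 0.2 s.
At the end, for the whole second after the job is handed in: Imager flat on the mat, origin within 13 mm (each axis) and lens within 18 mm of the outline; bottle on the round, pen pot on the square, adapter on the oblong coaster, upright, within 13 mm of its centre, the adapter within 0.26 rad of its direction; all released and at rest (x of imager in the frame of mat between -0.013 and 0.013 m and y of imager in the frame of mat between -0.013 and 0.013 m and x of imager_lens in the frame of mat between -0.018 and 0.018 m and y of imager_lens in the frame of mat between -0.103 and -0.067 m and z of imager in the frame of mat between -0.001 and 0.009 m and angle between each of imager, bottle, adapter, pen_pot's own z axis and vertical below 0.12 rad and linear speed of each of imager, bottle, adapter, pen_pot below 0.03 m/s and horizontal distance between bottle and coaster_round below 0.013 m and z of bottle in the frame of coaster_round between -0.002 and 0.008 m and horizontal distance between adapter and coaster_oblong below 0.013 m and z of adapter in the frame of coaster_oblong between -0.002 and 0.008 m and horizontal distance between pen_pot and coaster_square below 0.013 m and z of pen_pot in the frame of coaster_square between -0.002 and 0.008 m and angle between the x axis of adapter and the x axis of coaster_oblong, either way round below 0.26 rad); the robot touches nothing.
It fails at once if one of the three standing things is knocked over (angle between any of bottle, adapter, pen_pot's own z axis and vertical above 0.8 rad).
It fails at once if the imager is dropped onto the mat: let go more than 12 mm above it (horizontal distance between imager and mat below 0.1 m and z of imager in the frame of mat above 0.016 m and contact force between the fingers and imager below 0.1 N).
It also fails if it takes over 136 s, if anything falls off the work surface, if the arm or the gripper's body presses on something with over 40 N, if the wrist force passes 120 N, or if a joint passes its speed limit or range.

## Working session

There is one attempt and no reset: what is moved stays moved. The work goes in short steps, Python scripts to look and compute and a tool call to move; the robot and the scene stay as the last step left them, time stands still between calls to the robot, and variables do not carry over. Pictures are saved under pics/ and viewed, at most 14 in all, crops included, and the job is handed in when it is done.

Besides the shell and the picture viewer there is one more tool, called in YAML: its name, and indented under it one key for each argument. arm_command: Moves the arm, as the interface text tells. Its arguments: {"type":"object","properties":{"deltas":{"type":"array"},"squeeze":{"type":"number"}},"required":["deltas"]}

```bash
ls; mkdir -p pics
cat > h.py <<'E'
import numpy as np, cv2
from rig import env
def ray(im,px):
    K=np.array(im["camera_matrix"]);R=np.array(im["orientation"])
    d=np.linalg.inv(K)@[px[0],px[1],1.]
    d=R@np.array([d[0],-d[1],-d[2]]);return np.array(im["eye"]),d/np.linalg.norm(d)
def atz(im,px,z):
    o,d=ray(im,px);return o+d*(z-o[2])/d[2]
def tri(a,b):
    (o,d),(p,e)=a,b
    s=np.linalg.lstsq(np.c_[d,-e],p-o,rcond=None)[0]
    x,y=o+d*s[0],p+e*s[1];return (x+y)/2,np.linalg.norm(x-y)
def proj(im,P):
    R=np.array(im["orientation"]);c=R.T@(np.array(P)-im["eye"])
    q=np.array(im["camera_matrix"])@[c[0],-c[1],-c[2]];return q[:2]/q[2]
E
python3 - <<'E'
from h import *
ims={n:env.get_image(n) for n in("side","top")}
for n,im in ims.items():
    print(n,[k for k in im],np.round(im["eye"],3),np.round(im["orientation"],2).tolist(),np.round(im["camera_matrix"],0).tolist())
    cv2.imwrite(f"pics/{n}0.png",im["color"])
N="imager imager_lens bottle adapter pen_pot coaster_round coaster_oblong coaster_square tray mat".split()
for q in N:
    r={}
    for n,im in ims.items():
        t=env.tip_of(q,im);b=env.look_for(q,im)
        r[n]=t[0]["location"] if t else None
        print(q,n,[(np.round(u["location"]),round(u["p"],2)) for u in t[:2]],[(np.round(u["box"]),round(u["p"],2)) for u in b[:2]], np.round(atz(im,r[n],0),3) if t else '')
    if all(v is not None for v in r.values()):
        x,e=tri(ray(ims["side"],r["side"]),ray(ims["top"],r["top"]));print("   TRI",np.round(x,4),round(e,4))
E
```

```text
pics
side ['color', 'camera_matrix', 'eye', 'orientation', 'shot'] [0.012 0.566 0.736] [[-0.72, 0.47, -0.51], [-0.69, -0.46, 0.55], [0.02, 0.75, 0.66]] [[420.0, 0.0, 323.0], [0.0, 420.0, 199.0], [0.0, 0.0, 1.0]]
top ['color', 'camera_matrix', 'eye', 'orientation', 'shot'] [0.496 0.007 1.022] [[-0.01, 1.0, -0.06], [-1.0, -0.01, 0.01], [0.01, 0.06, 1.0]] [[428.0, 0.0, 323.0], [0.0, 428.0, 195.0], [0.0, 0.0, 1.0]]
imager side [(array([294., 197.]), 0.75)] [(array([259., 169., 328., 198.]), 0.95), (array([275., 183., 302., 232.]), 0.61)] [ 0.645 -0.003  0.   ]
imager top [(array([327., 165.]), 0.62)] [(array([300., 122., 367., 176.]), 0.93)] [ 0.629 -0.012  0.   ]
   TRI [ 0.6348 -0.0057  0.0039] 0.018
imager_lens side [(array([326., 177.]), 0.97), (array([290., 222.]), 0.57)] [(array([260., 170., 327., 203.]), 0.97), (array([270., 218., 305., 233.]), 0.4)] [ 0.647 -0.126  0.   ]
imager_lens top [(array([364., 169.]), 0.94)] [(array([300., 118., 366., 177.]), 0.77)] [ 0.62  -0.101  0.   ]
   TRI [ 0.617  -0.0963  0.0328] 0.0034
bottle side [(array([314., 209.]), 0.67)] [(array([304., 170
[... 1315 characters left out ...]
quare top [(array([358., 197.]), 0.49)] [(array([152., 176., 237., 258.]), 0.75), (array([312., 180., 334., 202.]), 0.68)] [ 0.553 -0.085  0.   ]
   TRI [ 5.539e-01 -8.390e-02  3.000e-04] 0.0028
tray side [(array([419., 171.]), 0.81), (array([287., 222.]), 0.22)] [(array([374., 144., 435., 197.]), 0.9)] [ 0.476 -0.34   0.   ]
tray top [(array([460., 231.]), 0.71)] [] [ 0.468 -0.327  0.   ]
   TRI [ 0.4684 -0.323   0.0134] 0.0012
mat side [(array([234., 311.]), 0.95)] [(array([169., 251., 285., 350.]), 0.86)] [0.472 0.325 0.   ]
mat top [(array([188., 232.]), 0.6), (array([292., 188.]), 0.17)] [(array([150., 180., 236., 257.]), 0.76)] [0.473 0.32  0.   ]
   TRI [ 0.4739  0.3225 -0.0044] 0.003
```

Run:
```python
import cv2
t=cv2.imread("pics/top0.png");s=cv2.imread("pics/side0.png")
cv2.imwrite("pics/a.png",cv2.resize(t[110:280,250:390],None,fx=3.5,fy=3.5,interpolation=cv2.INTER_CUBIC))
cv2.imwrite("pics/b.png",cv2.resize(s[140:360,150:450],None,fx=2.6,fy=2.6,interpolation=cv2.INTER_CUBIC))
```

```text
(no output)
```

View pics/top0.png

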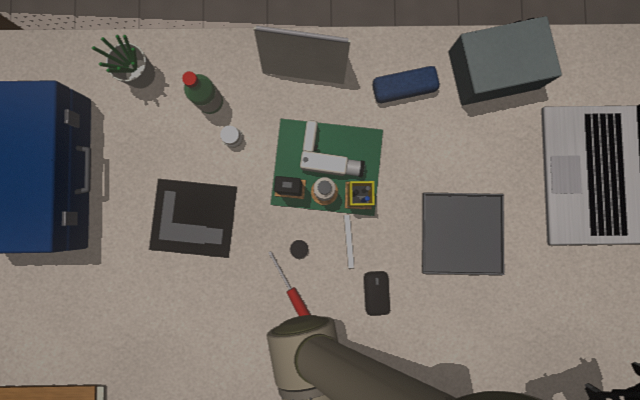

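View pics/a.png

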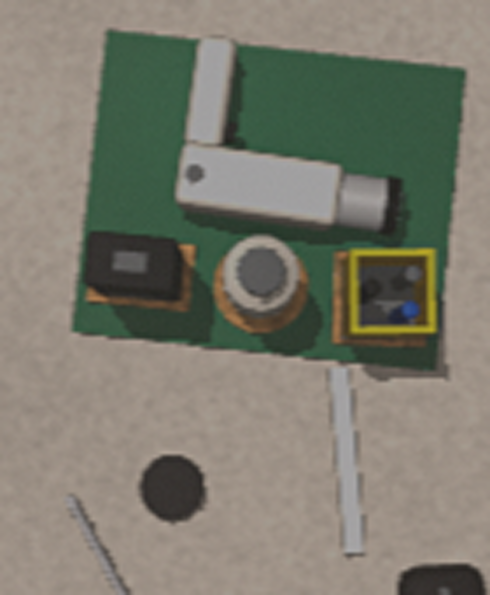

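View pics/b.png

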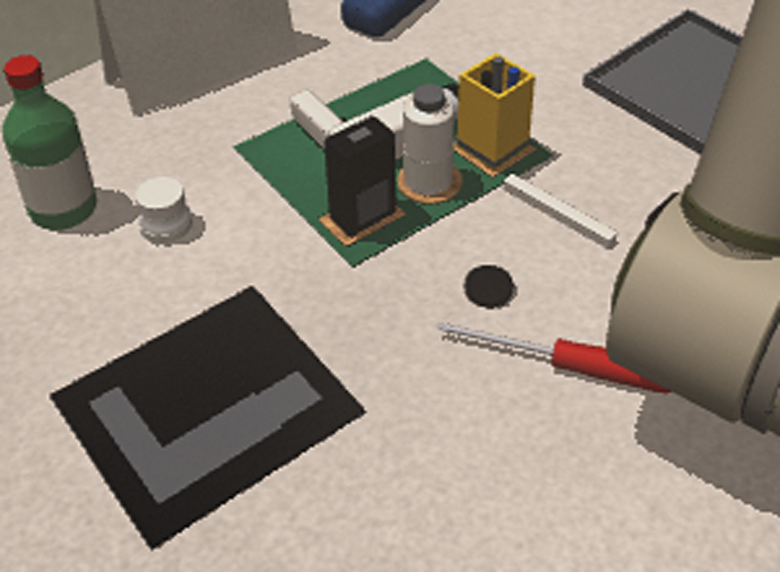

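The top view shows the adapter at (288,187), bottle (324,190), pot (361,194), imager barrel (330,163) with its lens to the right at (364,169), mat outline at left with lens to the right, and tray at (462,233). Next I refine yaws and centres.

```bash
cat > m.py <<'E'
from h import *
def quad(mask):
    c=max(cv2.findContours(mask,0,cv2.CHAIN_APPROX_NONE)[0],key=cv2.contourArea)
    return c
def rect(im,mask,z):
    c=quad(mask); P=np.array([atz(im,p[0],z)[:2] for p in c],np.float32)
    return cv2.minAreaRect(P*1000)
E
python3 - <<'E'
from m import *
im=env.get_image("top");si=env.get_image("side")
for n,i in(("top",im),("side",si)):
    c=i["color"];hsv=cv2.cvtColor(c,cv2.COLOR_BGR2HSV);H,S,V=cv2.split(hsv)
    def win(m,b):
        o=np.zeros_like(m);o[b[1]:b[3],b[0]:b[2]]=m[b[1]:b[3],b[0]:b[2]];return o
    g=((H>50)&(H<90)&(S>90)).astype(np.uint8)*255
    B=dict(top=((262,110,395,220),(140,170,245,265),(412,185,512,282)),side=((230,155,370,250),(160,240,300,360),(370,140,440,205)))[n]
    def hull(m): 
        m2=np.zeros_like(m);cv2.fillConvexPoly(m2,cv2.convexHull(quad(m)),255);return m2
    print(n,"green",rect(i,hull(win(g,B[0])),0.001))
    bl=((V<70)).astype(np.uint8)*255
    print(n,"mat",rect(i,hull(win(bl,B[1])),0.004))
    ol=((V>80)&(V<130)&(S<40)).astype(np.uint8)*255
    k=win(ol,B[1]); k&=cv2.erode(hull(win(bl,B[1])),np.ones((5,5)))
    q=quad(k);P=np.array([atz(i,p[0],.004)[:2] for p in q],np.float32)
    print(n,"outline",cv2.minAreaRect(P*1000))
    if n=="top": print(n,"tray",rect(i,hull(win((V<105).astype(np.uint8)*255,B[2])),.016))
    ora=((H>5)&(H<18)&(S>100)).astype(np.uint8)*255
    for k_,b in dict(top=dict(ob=(270,170,307,202),ro=(308,170,343,208),sq=(343,170,378,212)),side=dict(ob=(268,210,306,236),ro=(300,195,330,220),sq=(324,188,358,208)))[n].items():
        m=win(ora,b);p=cv2.findNonZero(m)
        if p is not None: print(n,k_,rect(i,hull(m),.004))
    # yellow pot
    y=((H>20)&(H<33)&(S>120)).astype(np.uint8)*255
    if n=="top": print("pot top",rect(i,hull(win(y,(343,170,378,212))),.096))
s=env.observe();print(np.round(s["tool_rot"],3).tolist(),s["position"],s["grip_width"],env.pinch_z,s["time_s"])
E
```

```text
top green ((647.7765502929688, -60.49238586425781), (153.42388916015625, 151.82972717285156), 82.90457916259766)
top mat ((507.4613952636719, 307.9865417480469), (190.19009399414062, 170.30014038085938), 83.53260040283203)
top outline ((507.95867919921875, 309.0901794433594), (145.6355438232422, 114.1654281616211), 83.33911895751953)
top tray ((462.25457763671875, -327.10443115234375), (191.4326629638672, 194.1229248046875), 88.4173812866211)
top ob ((572.8389282226562, 77.70216369628906), (71.3590316772461, 43.00001525878906), 89.25601196289062)
top ro ((556.2730712890625, -3.0650272369384766), (61.97037887573242, 40.549015045166016), 89.26545715332031)
top sq ((556.4067993164062, -82.81962585449219), (59.48822784423828, 62.00568389892578), 89.05325317382812)
pot top ((555.2266845703125, -82.42938995361328), (56.52942657470703, 52.14695358276367), 89.24950408935547)
side green ((641.6747436523438, 75.66624450683594), (68.92900085449219, 212.69358825683594), 83.03561401367188)
side mat ((509.1754150390625, 309.0664367675781), (191.5746612548828, 173.98545837402344), 83.44142150878906)
side outline ((511.4284362792969, 308.8006286621094), (147.4887237548828, 115.06251525878906), 83.53133392333984)
side ob ((578.5660400390625, 77.16777038574219), (70.17414093017578, 44.9380989074707), 80.89637756347656)
side ro ((566.1317749023438, -2.2734756469726562), (62.1168327331543, 49.20467758178711), 45.28996658325195)
side sq ((545.9754028320312, -75.02249908447266), (82.72203063964844, 47.85287094116211), 45.347469329833984)
[[0.923, 0.385, 0.0], [0.385, -0.923, 0.0], [0.0, -0.0, -1.0]] [ 0.21154175 -0.50766263  0.19251579] 0.08543596946348392 -0.0187 2.2
```

```bash
cat > fit.py <<'E'
from m import *
from scipy.optimize import minimize
def poly(sh,z0,z1):
    if sh[0]=="c": a=np.linspace(0,2*np.pi,40);b=np.c_[np.cos(a),np.sin(a)]*sh[1]
    else: b=np.array([[1,1],[1,-1],[-1,-1],[-1,1]])*np.array(sh[1:])
    return np.vstack([np.c_[b,b[:,0]*0+z] for z in (z0,z1)])
def hullpx(im,P,p):
    c,s=np.cos(p[2]),np.sin(p[2]);R=np.array([[c,-s,0],[s,c,0],[0,0,1]])
    q=np.array([proj(im,R@v+[p[0],p[1],0]) for v in P])
    return cv2.convexHull(q.astype(np.float32))
def render(im,P,p,win,k=6):
    h=hullpx(im,P,p)[:,0]; m=np.zeros(((win[3]-win[1])*k,(win[2]-win[0])*k),np.uint8)
    cv2.fillConvexPoly(m,np.round(((h-[win[0],win[1]])+.5)*k*16).astype(np.int32),255,shift=4)
    return cv2.resize(m,(win[2]-win[0],win[3]-win[1]),interpolation=cv2.INTER_AREA)/255.
def brown(im):
    H,S,V=cv2.split(cv2.cvtColor(im["color"],cv2.COLOR_BGR2HSV))
    return ((H>5)&(H<18)&(S>90)).astype(float)
def fit(ims,co,objs,x0,yawfree=True,r=27):
    L=[]
    for im in ims:
        c=proj(im,[x0[0],x0[1],.03]).astype(int);w=(c[0]-r,c[1]-r,c[0]+r,c[1]+r)
        L.append((im,w,brown(im)[w[1]:w[3],w[0]:w[2]]))
    def cost(v):
        p=[v[0]/1000,v[1]/1000,v[2]/50 if yawfree else 0];e=0
        for im,w,b in L:
            m=render(im,co,p,w)
            for o in objs: m=m*(1-render(im,o,p,w))
            e+=np.abs(m-b).sum()
        return e
    v0=np.array([x0[0]*1000,x0[1]*1000,x0[2]*50])
    rs=[minimize(cost,v0+d,method="Nelder-Mead",options=dict(initial_simplex=v0+d+np.vstack([np.zeros(3),4*np.eye(3)]),xatol=.05,fatol=.1)) for d in([0,0,0],[3,-3,2],[-3,3,-2],[2,3,-4])]
    q=min(rs,key=lambda t:t.fun);return q.x[0]/1000,q.x[1]/1000,np.degrees(q.x[2]/50),q.fun
CO=dict(ob=poly(("r",.023,.035),.001,.004),sq=poly(("r",.032,.032),.001,.004),ro=poly(("c",.032),.001,.004))
OB=dict(ob=[poly(("r",.017,.028),.004,.104)],sq=[poly(("r",.026,.026),.004,.096)],ro=[poly(("c",.024),.004,.094),poly(("c",.015),.09,.112)])
E
python3 - <<'E'
from fit import *
im=env.get_image("top");si=env.get_image("side")
for k,x in dict(ob=(.576,.077,-.1),ro=(.565,-.003,0),sq=(.556,-.083,-.1)).items():
    for n,I in(("both",[im,si]),("top",[im]),("side",[si])):
        print(k,n,np.round(fit(I,CO[k],OB[k],x,k!="ro"),4))
E
```

```text
ob both [ 5.781000e-01  7.760000e-02 -7.323000e+00  2.637021e+02]
ob top [ 0.5769  0.0789 -6.6245 78.8424]
ob side [ 5.82200e-01  7.33000e-02 -6.76030e+00  8.80474e+01]
ro both [ 5.685000e-01 -3.200000e-03 -3.200500e+00  3.481589e+02]
ro top [ 5.678000e-01 -3.100000e-03  1.457200e+00  1.721853e+02]
ro side [ 5.736000e-01 -7.400000e-03 -6.110300e+00  1.078623e+02]
sq both [ 5.579000e-01 -8.570000e-02 -3.353700e+00  2.451007e+02]
sq top [ 5.56800e-01 -8.50000e-02 -1.28530e+00  8.55505e+01]
sq side [ 5.61800e-01 -8.92000e-02 -2.41100e+00  9.83923e+01]
```

arm_command:
  deltas:
    - {"rz":-0.15}
    - {"rz":-0.15}
    - {"rz":-0.15}
    - {"rz":-0.15}
    - {"rz":-0.15}
    - {"rz":-0.15}
    - {"rz":-0.15}
    - {"dz":-0.01}
  squeeze: 30

```text
invalid input
```

```bash
cat > go.py <<'E'
import sys
from h import *
T=dict(ob=(.578,.0775),ro=(.568,-.0035),sq=(.558,-.0855),im=(.6276,-.0108),mat=(.473,.3235),
 tp=(.509,-.327),tb=(.418,-.370),ta=(.420,-.280))
def d(xy,z):
    s=env.observe();R=np.array(s["tool_rot"]);return np.round(R.T@(np.array([*xy,z])-s["position"]),4)
def yaw():
    R=np.array(env.observe()["tool_rot"]);return np.round(np.degrees(np.arctan2(R[1,1],R[0,1])),2),np.round(R[2],4)
def leg(a,b):
    R=np.array(env.observe()["tool_rot"]);return np.round(R.T@np.array([b[0]-a[0],b[1]-a[1],0]),4)
E
python3 - <<'E'
from go import *
print(yaw(),env.observe()["position"],d(T["sq"],.06))
for a,b in(("sq","tp"),("tp","ro"),("ro","tb"),("tb","ob"),("ob","ta"),("ta","im"),("im","mat")):print(a,b,leg(T[a],T[b]))
E
```

```text
(np.float64(-67.38), array([-0.e+00, -1.e-04, -1.e+00])) [ 0.21152201 -0.50768042  0.19250184] [ 0.4822 -0.2564  0.1325]
sq tp [-0.1381  0.2041 -0.    ]
tp ro [ 0.1789 -0.2759  0.    ]
ro tb [-0.2794  0.2806 -0.    ]
tb ob [ 0.3198 -0.3515  0.    ]
ob ta [-0.2833  0.2692 -0.    ]
ta im [ 0.2952 -0.1687  0.    ]
im mat [-0.0141 -0.368   0.    ]
```

arm_command:
  deltas:
    - {"rx":0,"ry":0,"rz":-0.149,"dx":0,"dy":0,"dz":0,"fingers":0.085}
    - {"rx":0,"ry":0,"rz":-0.149,"dx":0,"dy":0,"dz":0,"fingers":0.085}
    - {"rx":0,"ry":0,"rz":-0.149,"dx":0,"dy":0,"dz":0,"fingers":0.085}
    - {"rx":0,"ry":0,"rz":-0.149,"dx":0,"dy":0,"dz":0,"fingers":0.085}
    - {"rx":0,"ry":0,"rz":-0.149,"dx":0,"dy":0,"dz":0,"fingers":0.085}
    - {"rx":0,"ry":0,"rz":-0.149,"dx":0,"dy":0,"dz":0,"fingers":0.085}
    - {"rx":0,"ry":0,"rz":-0.149,"dx":0,"dy":0,"dz":0,"fingers":0.085}
    - {"rx":0,"ry":0,"rz":-0.01,"dx":0,"dy":0,"dz":0,"fingers":0.085}
  squeeze: 30

```text
time_s: 3.1
position: [0.2115, -0.5077, 0.1925]
tool_rot: [[0.121, 0.993, 0.0], [0.993, -0.121, 0.0], [0.0, -0.0, -1.0]]
ft_force: [-0.3, 0.5, -0.2]
grip_width: 0.0847
gripper_force: 0.0
```

Run:
```python
from go import *
print(yaw(),env.observe()["position"],d(T["sq"],.06))
for a,b in(("sq","tp"),("tp","ro"),("ro","tb"),("tb","ob"),("ob","ta"),("ta","im"),("im","mat")):print(a,b,leg(T[a],T[b]))
```

```text
(np.float64(-6.95), array([ 1.e-04, -0.e+00, -1.e+00])) [ 0.2115296  -0.5076688   0.19250499] [0.461  0.2928 0.1325]
sq tp [-0.2457 -0.0194 -0.    ]
tp ro [0.3283 0.0194 0.    ]
ro tb [-0.382  -0.1045 -0.    ]
tb ob [0.4636 0.1047 0.    ]
ob ta [-0.374  -0.1136 -0.    ]
ta im [0.2923 0.1735 0.    ]
im mat [ 0.3131 -0.1939  0.    ]
```

arm_command:
  deltas:
    - {"rx":0,"ry":0,"rz":0,"dx":0.0384,"dy":0.0244,"dz":0,"fingers":0.085}
    - {"rx":0,"ry":0,"rz":0,"dx":0.0384,"dy":0.0244,"dz":0,"fingers":0.085}
    - {"rx":0,"ry":0,"rz":0,"dx":0.0384,"dy":0.0244,"dz":0,"fingers":0.085}
    - {"rx":0,"ry":0,"rz":0,"dx":0.0384,"dy":0.0244,"dz":0,"fingers":0.085}
    - {"rx":0,"ry":0,"rz":0,"dx":0.0384,"dy":0.0244,"dz":0,"fingers":0.085}
    - {"rx":0,"ry":0,"rz":0,"dx":0.0384,"dy":0.0244,"dz":0,"fingers":0.085}
    - {"rx":0,"ry":0,"rz":0,"dx":0.0384,"dy":0.0244,"dz":0,"fingers":0.085}
    - {"rx":0,"ry":0,"rz":0,"dx":0.0384,"dy":0.0244,"dz":0,"fingers":0.085}
    - {"rx":0,"ry":0,"rz":0,"dx":0.0384,"dy":0.0244,"dz":0,"fingers":0.085}
    - {"rx":0,"ry":0,"rz":0,"dx":0.0384,"dy":0.0244,"dz":0,"fingers":0.085}
    - {"rx":0,"ry":0,"rz":0,"dx":0.0384,"dy":0.0244,"dz":0,"fingers":0.085}
    - {"rx":0,"ry":0,"rz":0,"dx":0.0384,"dy":0.0244,"dz":0,"fingers":0.085}

```text
time_s: 4.3
position: [0.5597, -0.0845, 0.1926]
tool_rot: [[0.127, 0.992, 0.0], [0.992, -0.127, -0.0], [-0.0, 0.0, -1.0]]
ft_force: [-0.4, -1.5, 0.6]
grip_width: 0.0848
gripper_force: 0.0
```

Run:
```python
from go import *
print(yaw(),env.observe()["position"],d(T["sq"],.06))
```

```text
(np.float64(-7.28), array([-1.e-04,  3.e-04, -1.e+00])) [ 0.55966326 -0.08454964  0.19263183] [-0.0011 -0.0016  0.1326]
```

arm_command:
  deltas:
    - {"rx":0,"ry":0,"rz":0,"dx":0,"dy":-0.001,"dz":0.04,"fingers":0.085}
    - {"rx":0,"ry":0,"rz":0,"dx":-0.0005,"dy":0,"dz":0.04,"fingers":0.085}
    - {"rx":0,"ry":0,"rz":0,"dx":0,"dy":0,"dz":0.03,"fingers":0.085}
    - {"rx":0,"ry":0,"rz":0,"dx":0,"dy":0,"dz":0.0225,"fingers":0.085}
    - {"rx":0,"ry":0,"rz":0,"dx":0,"dy":0,"dz":0,"fingers":0.085}
    - {"rx":0,"ry":0,"rz":0,"dx":0,"dy":0,"dz":0,"fingers":0.04}
    - {"rx":0,"ry":0,"rz":0,"dx":0,"dy":0,"dz":0,"fingers":0.04}
    - {"rx":0,"ry":0,"rz":0,"dx":0,"dy":0,"dz":0,"fingers":0.04}
    - {"rx":0,"ry":0,"rz":0,"dx":0,"dy":0,"dz":0,"fingers":0.04}
    - {"rx":0,"ry":0,"rz":0,"dx":0,"dy":0,"dz":0,"fingers":0.04}
    - {"rx":0,"ry":0,"rz":0,"dx":0,"dy":0,"dz":0,"fingers":0.04}

```text
time_s: 5.4
position: [0.5577, -0.0867, 0.0603]
tool_rot: [[0.123, 0.992, 0.0], [0.992, -0.123, -0.0], [-0.0, 0.0, -1.0]]
ft_force: [-0.5, -0.7, 0.4]
grip_width: 0.0395
gripper_force: 0.0
```

Run:
```python
from go import *
print(yaw(),env.observe()["position"],d(T["sq"],.06),d(T["tp"],.06))
i=env.get_image("side");cv2.imwrite("pics/c.png",cv2.resize(i["color"][120:260,230:420],None,fx=3.5,fy=3.5,interpolation=cv2.INTER_CUBIC))
```

```text
(np.float64(-7.05), array([-1.e-04,  4.e-04, -1.e+00])) [ 0.55767579 -0.08667742  0.06026267] [0.0012 0.0002 0.0003] [-0.2445 -0.0188  0.0003]
```

View pics/c.png

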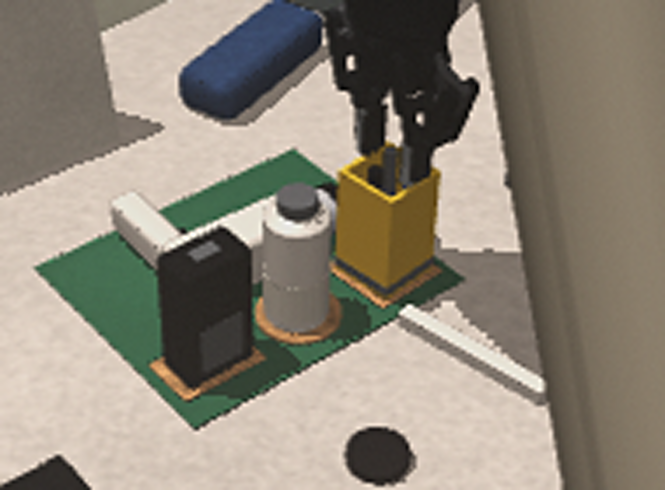

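Run:
```python
from go import *
i=env.get_image("side");t=env.get_image("top")
p=env.observe()["position"]
for im,n in((i,"side"),(t,"top")):
    c=im["color"].copy()
    for q in(p,[.558,-.0855,.004],[.558,-.0855,.096]):print(n,np.round(proj(im,q),1))
for q in("pen_pot","imager"):
  for im in(i,t):print(q,env.look_for(q,im)[:1],env.tip_of(q,im)[:1])
a=cv2.resize(i["color"][110:220,300:400],None,fx=4,fy=4,interpolation=cv2.INTER_CUBIC)
b=cv2.resize(t["color"][120:230,310:410],None,fx=4,fy=4,interpolation=cv2.INTER_CUBIC)
cv2.imwrite("pics/d.png",np.hstack([a,b]))
```

```text
side [340.6 180.4]
side [339.2 197. ]
side [340.9 169.4]
top [361.3 192.9]
top [358.6 194.3]
top [362.4 191.7]
pen_pot [{'box': [326.5, 161.5, 357.2, 203.6], 'p': 0.66}] [{'location': [342.0, 194.8], 'p': 0.81}]
pen_pot [{'box': [346.9, 198.7, 355.0, 206.1], 'p': 0.49}] [{'location': [356.8, 193.4], 'p': 0.49}]
imager [{'box': [255.5, 172.7, 321.9, 197.9], 'p': 0.61}] [{'location': [289.0, 222.9], 'p': 0.26}]
imager [{'box': [301.2, 121.2, 339.5, 176.2], 'p': 0.87}] [{'location': [328.8, 165.2], 'p': 0.92}]
```

View pics/d.png

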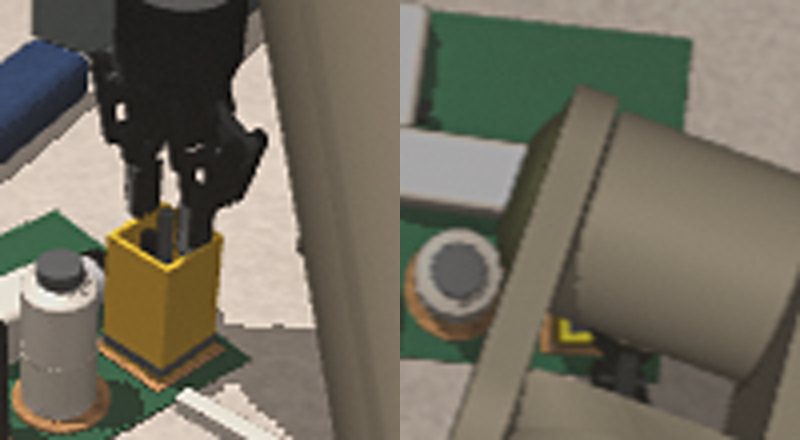

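The side crop shows the finger tips at or inside the pot rim, at about (336,163) and (349,172). The grip is shut to 40 mm without holding anything. I'll lift straight up and look again.

arm_command:
  deltas:
    - {"rx":0,"ry":0,"rz":0,"dx":0,"dy":0,"dz":-0.01,"fingers":0.04}
    - {"rx":0,"ry":0,"rz":0,"dx":0,"dy":0,"dz":-0.02,"fingers":0.04}
    - {"rx":0,"ry":0,"rz":0,"dx":0,"dy":0,"dz":-0.03,"fingers":0.04}
    - {"rx":0,"ry":0,"rz":0,"dx":0,"dy":0,"dz":-0.04,"fingers":0.04}
    - {"rx":0,"ry":0,"rz":0,"dx":0,"dy":0,"dz":0,"fingers":0.04}

```text
time_s: 6.45
position: [0.5599, -0.0874, 0.166]
tool_rot: [[0.122, 0.992, 0.01], [0.992, -0.122, -0.004], [-0.002, 0.01, -1.0]]
ft_force: [0.1, 0.4, -1.2]
grip_width: 0.0401
gripper_force: 0.0
```

Run:
```python
from go import *
i=env.get_image("side");t=env.get_image("top");s=env.observe()
print(s["position"],proj(i,s["position"]),proj(t,s["position"]),s["grip_width"])
for q in("pen_pot",):
  for im in(i,t):print(q,env.look_for(q,im)[:1],env.tip_of(q,im)[:1])
a=cv2.resize(i["color"][90:220,290:390],None,fx=4,fy=4,interpolation=cv2.INTER_CUBIC)
b=cv2.resize(t["color"][110:240,310:410],None,fx=4,fy=4,interpolation=cv2.INTER_CUBIC)
cv2.imwrite("pics/e.png",np.hstack([a,b]))
```

```text
[ 0.5578551  -0.08672254  0.16118759] [342.55212802 147.70636935] [366.1967284  189.53880988] 0.04007675290584307
pen_pot [{'box': [324.9, 158.6, 358.5, 204.2], 'p': 0.95}] [{'location': [339.3, 194.9], 'p': 0.87}]
pen_pot [{'box': [346.9, 196.7, 362.7, 207.0], 'p': 0.66}] [{'location': [358.8, 196.2], 'p': 0.54}]
```

View pics/e.png

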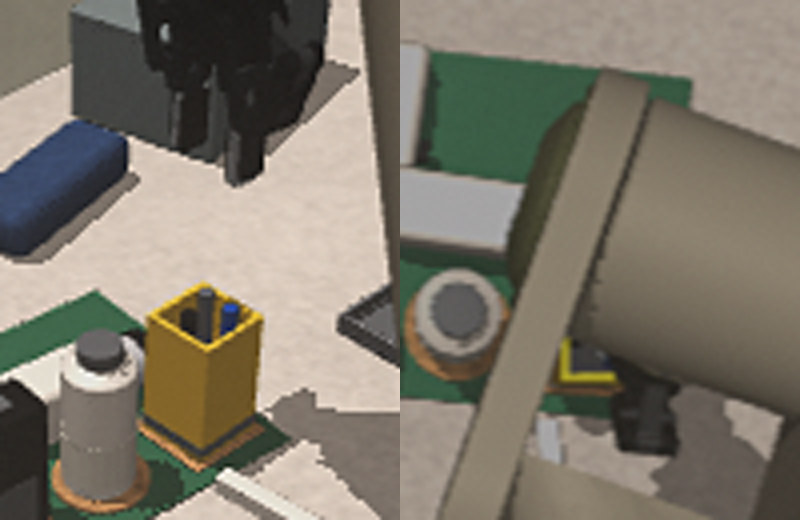

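The side view shows the pot upright and untouched at (341,170). The finger tips are near (337.5,128) and (350,136), about 16 px above where the reported TCP projects, so I need to check tip height and object heights.

arm_command:
  deltas:
    - {"rx":0,"ry":0,"rz":0,"dx":0.002,"dy":0,"dz":0,"fingers":0.08}
    - {"rx":0,"ry":0,"rz":0,"dx":0,"dy":0,"dz":0,"fingers":0.08}
    - {"rx":0,"ry":0,"rz":0,"dx":0,"dy":0,"dz":0,"fingers":0.08}
    - {"rx":0,"ry":0,"rz":0,"dx":0,"dy":0,"dz":0.03,"fingers":0.08}
    - {"rx":0,"ry":0,"rz":0,"dx":0,"dy":0,"dz":0.04,"fingers":0.08}
    - {"rx":0,"ry":0,"rz":0,"dx":0,"dy":0,"dz":0.03,"fingers":0.08}
    - {"rx":0,"ry":0,"rz":0,"dx":0,"dy":0,"dz":0,"fingers":0.08}
    - {"rx":0,"ry":0,"rz":0,"dx":0,"dy":0,"dz":0,"fingers":0.08}

```text
time_s: 7.65
position: [0.5583, -0.0848, 0.0608]
tool_rot: [[0.123, 0.992, 0.0], [0.992, -0.123, -0.0], [-0.0, 0.0, -1.0]]
ft_force: [-0.1, -1.1, 0.7]
grip_width: 0.0801
gripper_force: 0.0
```

Run:
```python
from go import *
i=env.get_image("side");s=env.observe()
R=np.array(s["tool_rot"]);p=s["position"];print(p,s["grip_width"],s["ft_force"])
c=cv2.resize(i["color"][120:230,280:420],None,fx=5,fy=5,interpolation=cv2.INTER_CUBIC)
for dz,col in((0,(0,0,255)),(.02,(0,255,0)),(.04,(255,0,0))):
  for k in(1,-1):
    q=(proj(i,p+R[:,1]*k*.046+[0,0,dz])-[280,120]+.5)*5;cv2.circle(c,tuple(int(v) for v in q),4,col,-1)
cv2.imwrite("pics/f.png",c)
```

```text
[ 0.55881696 -0.08501061  0.06164513] 0.08023925433187658 [-0.18933248  0.15615981  0.32988986]
```

View pics/f.png

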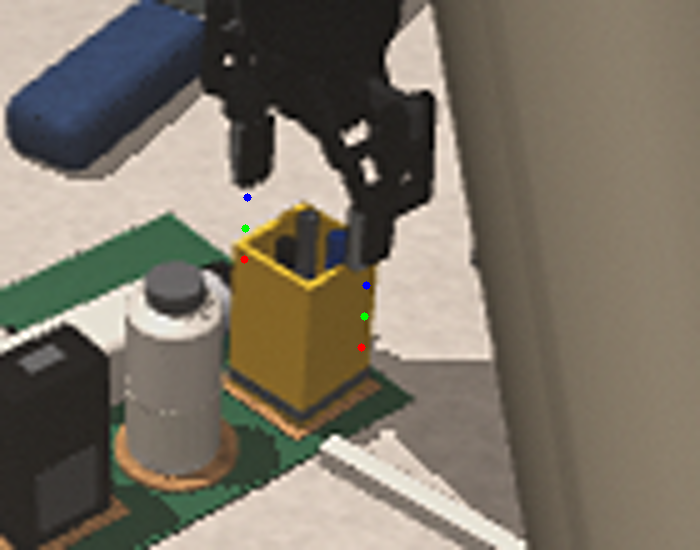

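The side view shows open fingers about 47 mm above their reported height, tips at (330,157) and (355,172), so the true TCP is about 36 mm higher than reported. I'll descend 36 mm more and grip.

arm_command:
  deltas:
    - {"rx":0,"ry":0,"rz":0,"dx":0,"dy":-0.001,"dz":0.012,"fingers":0.08}
    - {"rx":0,"ry":0,"rz":0,"dx":0,"dy":-0.001,"dz":0.012,"fingers":0.08}
    - {"rx":0,"ry":0,"rz":0,"dx":0,"dy":0,"dz":0.012,"fingers":0.08}
    - {"rx":0,"ry":0,"rz":0,"dx":0,"dy":0,"dz":0,"fingers":0.08}
    - {"rx":0,"ry":0,"rz":0,"dx":0,"dy":0,"dz":0,"fingers":0.06}
    - {"rx":0,"ry":0,"rz":0,"dx":0,"dy":0,"dz":0,"fingers":0.05}
    - {"rx":0,"ry":0,"rz":0,"dx":0,"dy":0,"dz":0,"fingers":0.04}
    - {"rx":0,"ry":0,"rz":0,"dx":0,"dy":0,"dz":0,"fingers":0.04}
    - {"rx":0,"ry":0,"rz":0,"dx":0,"dy":0,"dz":0,"fingers":0.04}

```text
time_s: 8.6
position: [0.5563, -0.0846, 0.0248]
tool_rot: [[0.123, 0.992, 0.001], [0.992, -0.123, -0.001], [-0.0, 0.001, -1.0]]
ft_force: [-0.1, -1.0, 5.1]
grip_width: 0.054
gripper_force: 30.1
```

arm_command:
  deltas:
    - {"rx":0,"ry":0,"rz":0,"dx":0,"dy":0,"dz":-0.01,"fingers":0.04}
    - {"rx":0,"ry":0,"rz":0,"dx":0,"dy":0,"dz":-0.03,"fingers":0.04}
    - {"rx":0,"ry":0,"rz":0,"dx":0,"dy":0,"dz":-0.03,"fingers":0.04}
    - {"rx":0,"ry":0,"rz":0,"dx":-0.0152,"dy":0,"dz":-0.01,"fingers":0.04}
    - {"rx":0,"ry":0,"rz":0,"dx":-0.033,"dy":-0.0025,"dz":0,"fingers":0.04}
    - {"rx":0,"ry":0,"rz":0,"dx":-0.033,"dy":-0.0025,"dz":0,"fingers":0.04}
    - {"rx":0,"ry":0,"rz":0,"dx":-0.033,"dy":-0.0025,"dz":0,"fingers":0.04}
    - {"rx":0,"ry":0,"rz":0,"dx":-0.033,"dy":-0.0025,"dz":0,"fingers":0.04}
    - {"rx":0,"ry":0,"rz":0,"dx":-0.033,"dy":-0.0025,"dz":0,"fingers":0.04}
    - {"rx":0,"ry":0,"rz":0,"dx":-0.033,"dy":-0.0025,"dz":0,"fingers":0.04}
    - {"rx":0,"ry":0,"rz":0,"dx":-0.033,"dy":-0.0025,"dz":0,"fingers":0.04}
    - {"rx":0,"ry":0,"rz":0,"dx":0,"dy":0,"dz":0,"fingers":0.04}

```text
time_s: 9.8
position: [0.5065, -0.3309, 0.103]
tool_rot: [[0.127, 0.992, -0.001], [0.992, -0.127, -0.0], [-0.001, -0.001, -1.0]]
ft_force: [0.3, 0.7, -1.4]
grip_width: 0.0536
gripper_force: 30.9
```

Run:
```python
from go import *
i=env.get_image("side");t=env.get_image("top");s=env.observe()
p=s["position"];print(p,s["grip_width"],d(T["tp"],.1))
r=[]
for n,im in(("side",i),("top",t)):
    for q in("pen_pot","tray"):
        a=env.tip_of(q,im)[:1];print(n,q,a,env.look_for(q,im)[:1])
cv2.imwrite("pics/g.png",np.hstack([cv2.resize(i["color"][90:230,340:480],None,fx=2.8,fy=2.8),cv2.resize(t["color"][160:300,400:540],None,fx=2.8,fy=2.8)]))
```

```text
[ 0.50735075 -0.32728891  0.10320097] 0.05363570646987268 [0.0005 0.0016 0.0032]
side pen_pot [] []
side tray [] [{'box': [373.2, 158.6, 469.7, 188.4], 'p': 0.57}]
top pen_pot [{'location': [472.6, 212.2], 'p': 0.81}] [{'box': [461.4, 199.8, 492.2, 225.4], 'p': 0.89}]
top tray [{'location': [464.7, 231.7], 'p': 0.91}] [{'box': [422.0, 190.9, 484.6, 275.0], 'p': 0.75}]
```

View pics/g.png

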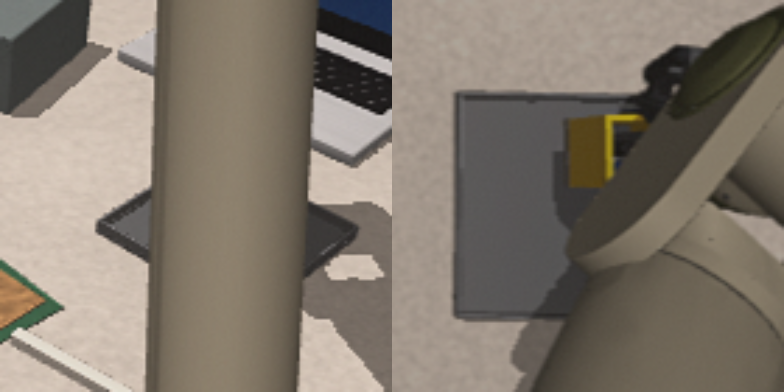

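The pot hangs upright over the tray slot near top pixel (475,212); the arm blocks the side view. I'm lowering it until it touches.

arm_command:
  deltas:
    - {"rx":0,"ry":0,"rz":0,"dx":0,"dy":0.001,"dz":0.03,"fingers":0.04}
    - {"rx":0,"ry":0,"rz":0,"dx":0,"dy":0,"dz":0.025,"fingers":0.04}
    - {"rx":0,"ry":0,"rz":0,"dx":0,"dy":0,"dz":0.013,"fingers":0.04}
    - {"rx":0,"ry":0,"rz":0,"dx":0,"dy":0,"dz":0.004,"fingers":0.04}
    - {"rx":0,"ry":0,"rz":0,"dx":0,"dy":0,"dz":0.002,"fingers":0.04}
    - {"rx":0,"ry":0,"rz":0,"dx":0,"dy":0,"dz":0,"fingers":0.04}

```text
time_s: 10.9
position: [0.5097, -0.3271, 0.0309]
tool_rot: [[0.123, 0.992, 0.001], [0.992, -0.123, -0.001], [-0.001, 0.001, -1.0]]
ft_force: [0.1, -0.6, -1.4]
grip_width: 0.0537
gripper_force: 30.8
```

arm_command:
  deltas:
    - {"rx":0,"ry":0,"rz":0,"dx":0,"dy":0,"dz":0.002,"fingers":0.04}
    - {"rx":0,"ry":0,"rz":0,"dx":0,"dy":0,"dz":0.002,"fingers":0.04}
    - {"rx":0,"ry":0,"rz":0,"dx":0,"dy":0,"dz":0,"fingers":0.04}

```text
time_s: 11.2
position: [0.5092, -0.3267, 0.0261]
tool_rot: [[0.123, 0.992, -0.0], [0.992, -0.123, -0.0], [-0.0, -0.0, -1.0]]
ft_force: [-0.3, 0.1, -1.3]
grip_width: 0.0534
gripper_force: 30.8
```

arm_command:
  deltas:
    - {"rx":0,"ry":0,"rz":0,"dx":0,"dy":0,"dz":0.002,"fingers":0.04}
    - {"rx":0,"ry":0,"rz":0,"dx":0,"dy":0,"dz":0.002,"fingers":0.04}
    - {"rx":0,"ry":0,"rz":0,"dx":0,"dy":0,"dz":0,"fingers":0.04}

```text
time_s: 11.5
position: [0.5094, -0.3269, 0.0228]
tool_rot: [[0.123, 0.992, 0.0], [0.992, -0.123, -0.001], [-0.001, 0.001, -1.0]]
ft_force: [-1.1, 0.6, 4.8]
grip_width: 0.0533
gripper_force: 31.1
```

arm_command:
  deltas:
    - {"rx":0,"ry":0,"rz":0,"dx":0,"dy":0,"dz":0.0015,"fingers":0.04}
    - {"rx":0,"ry":0,"rz":0,"dx":0,"dy":0,"dz":0.001,"fingers":0.04}
    - {"rx":0,"ry":0,"rz":0,"dx":0,"dy":0,"dz":0,"fingers":0.04}

```text
time_s: 11.8
position: [0.51, -0.3275, 0.0224]
tool_rot: [[0.122, 0.993, 0.002], [0.993, -0.122, -0.003], [-0.003, 0.003, -1.0]]
ft_force: [-4.8, 3.2, 19.4]
grip_width: 0.0537
gripper_force: 28.5
```

arm_command:
  deltas:
    - {"rx":0,"ry":0,"rz":0,"dx":0,"dy":0,"dz":-0.0025,"fingers":0.04}
    - {"rx":0,"ry":0,"rz":0,"dx":0,"dy":0,"dz":0,"fingers":0.065}
    - {"rx":0,"ry":0,"rz":0,"dx":0,"dy":0,"dz":0,"fingers":0.08}
    - {"rx":0,"ry":0,"rz":0,"dx":0,"dy":0,"dz":0,"fingers":0.08}
    - {"rx":0,"ry":0,"rz":0,"dx":0,"dy":0,"dz":0,"fingers":0.08}
    - {"rx":0,"ry":0,"rz":0,"dx":0,"dy":0,"dz":-0.03,"fingers":0.08}
    - {"rx":0,"ry":0,"rz":0,"dx":0,"dy":0,"dz":-0.05,"fingers":0.08}
    - {"rx":0,"ry":0,"rz":0,"dx":0.04,"dy":0.002,"dz":0,"fingers":0.08}
    - {"rx":0,"ry":0,"rz":0,"dx":0.04,"dy":0.002,"dz":0,"fingers":0.08}
    - {"rx":0,"ry":0,"rz":0,"dx":0.04,"dy":0.002,"dz":0,"fingers":0.08}
    - {"rx":0,"ry":0,"rz":0,"dx":0.04,"dy":0.002,"dz":0,"fingers":0.08}

```text
time_s: 12.9
position: [0.5369, -0.1675, 0.102]
tool_rot: [[0.123, 0.992, 0.0], [0.992, -0.123, 0.0], [0.0, 0.0, -1.0]]
ft_force: [0.6, 0.6, 0.7]
grip_width: 0.0798
gripper_force: 0.0
```

arm_command:
  deltas:
    - {"rx":0,"ry":0,"rz":0,"dx":0.04,"dy":0.002,"dz":0,"fingers":0.08}
    - {"rx":0,"ry":0,"rz":0,"dx":0.04,"dy":0.002,"dz":0,"fingers":0.08}
    - {"rx":0,"ry":0,"rz":0,"dx":0.04,"dy":0.003,"dz":0,"fingers":0.08}
    - {"rx":0,"ry":0,"rz":0,"dx":0.035,"dy":0.003,"dz":0,"fingers":0.08}
    - {"rx":0,"ry":0,"rz":0,"dx":0.014,"dy":0,"dz":0,"fingers":0.08}
    - {"rx":0,"ry":0,"rz":0,"dx":0,"dy":0,"dz":0,"fingers":0.08}

```text
time_s: 13.5
position: [0.5675, -0.0011, 0.1019]
tool_rot: [[0.12, 0.993, -0.0], [0.993, -0.12, 0.0], [-0.0, -0.0, -1.0]]
ft_force: [-0.3, -0.4, -0.7]
grip_width: 0.0801
gripper_force: 0.0
```

Run:
```python
from go import *
i=env.get_image("side");t=env.get_image("top");s=env.observe()
p=s["position"];print(p,s["grip_width"],d((.568,-.0028),.024),yaw())
for q in("pen_pot","tray","bottle"):
    r=[]
    for n,im in(("side",i),("top",t)):
        a=env.tip_of(q,im)[:1]
        if a: r.append(ray(im,a[0]["location"]));print(n,q,np.round(a[0]["location"]),a[0]["p"],np.round(atz(im,a[0]["location"],.004),3),[np.round(b["box"]) for b in env.look_for(q,im)[:1]])
    if len(r)==2:print(tri(*r))
```

```text
[ 0.56741338 -0.00333897  0.10192837] 0.07990091657996068 [0.0006 0.0005 0.0779] (np.float64(-7.06), array([-4.e-04, -2.e-04, -1.e+00]))
top pen_pot [459. 215.] 0.92 [ 0.506 -0.324  0.004] [array([448., 202., 486., 224.])]
side tray [325. 178.] 0.52 [ 0.641 -0.118  0.004] [array([373., 160., 467., 187.])]
top tray [461. 233.] 0.97 [ 0.463 -0.327  0.004] [array([423., 192., 504., 278.])]
(array([ 0.53707983, -0.18628058,  0.07949611]), np.float64(0.2625053857108001))
side bottle [313. 206.] 0.71 [ 0.583 -0.01   0.004] [array([306., 172., 321., 212.])]
```

arm_command:
  deltas:
    - {"rx":0,"ry":0,"rz":0,"dx":0,"dy":0.0005,"dz":0.03,"fingers":0.08}
    - {"rx":0,"ry":0,"rz":0,"dx":0,"dy":0,"dz":0.03,"fingers":0.08}
    - {"rx":0,"ry":0,"rz":0,"dx":0,"dy":0,"dz":0.018,"fingers":0.08}
    - {"rx":0,"ry":0,"rz":0,"dx":0,"dy":0,"dz":0,"fingers":0.08}
    - {"rx":0,"ry":0,"rz":0,"dx":0,"dy":0,"dz":0,"fingers":0.06}
    - {"rx":0,"ry":0,"rz":0,"dx":0,"dy":0,"dz":0,"fingers":0.05}
    - {"rx":0,"ry":0,"rz":0,"dx":0,"dy":0,"dz":0,"fingers":0.04}
    - {"rx":0,"ry":0,"rz":0,"dx":0,"dy":0,"dz":0,"fingers":0.035}
    - {"rx":0,"ry":0,"rz":0,"dx":0,"dy":0,"dz":0,"fingers":0.035}
    - {"rx":0,"ry":0,"rz":0,"dx":0,"dy":0,"dz":0,"fingers":0.035}

```text
time_s: 15.1
position: [0.5689, -0.0027, 0.0254]
tool_rot: [[0.123, 0.992, 0.003], [0.992, -0.123, -0.001], [-0.0, 0.003, -1.0]]
ft_force: [0.9, 0.1, 6.8]
grip_width: 0.0473
gripper_force: 31.1
```

arm_command:
  deltas:
    - {"rx":0,"ry":0,"rz":0,"dx":0,"dy":0,"dz":-0.01,"fingers":0.035}
    - {"rx":0,"ry":0,"rz":0,"dx":0,"dy":0,"dz":-0.04,"fingers":0.035}
    - {"rx":0,"ry":0,"rz":0,"dx":0,"dy":0,"dz":-0.04,"fingers":0.035}
    - {"rx":0,"ry":0,"rz":0,"dx":-0.02,"dy":-0.005,"dz":-0.03,"fingers":0.035}
    - {"rx":0,"ry":0,"rz":0,"dx":-0.04,"dy":-0.011,"dz":0,"fingers":0.035}
    - {"rx":0,"ry":0,"rz":0,"dx":-0.04,"dy":-0.011,"dz":0,"fingers":0.035}
    - {"rx":0,"ry":0,"rz":0,"dx":-0.04,"dy":-0.011,"dz":0,"fingers":0.035}
    - {"rx":0,"ry":0,"rz":0,"dx":-0.04,"dy":-0.011,"dz":0,"fingers":0.035}
    - {"rx":0,"ry":0,"rz":0,"dx":-0.04,"dy":-0.011,"dz":0,"fingers":0.035}
    - {"rx":0,"ry":0,"rz":0,"dx":-0.04,"dy":-0.011,"dz":0,"fingers":0.035}
    - {"rx":0,"ry":0,"rz":0,"dx":-0.04,"dy":-0.011,"dz":0,"fingers":0.035}
    - {"rx":0,"ry":0,"rz":0,"dx":-0.04,"dy":-0.011,"dz":0,"fingers":0.035}

```text
time_s: 16.3
position: [0.433, -0.3298, 0.1447]
tool_rot: [[0.123, 0.992, 0.0], [0.992, -0.123, -0.0], [-0.0, 0.0, -1.0]]
ft_force: [0.6, -0.8, -1.7]
grip_width: 0.047
gripper_force: 31.9
```

arm_command:
  deltas:
    - {"rx":0,"ry":0,"rz":0,"dx":-0.03,"dy":-0.008,"dz":0,"fingers":0.035}
    - {"rx":0,"ry":0,"rz":0,"dx":-0.0145,"dy":-0.002,"dz":0,"fingers":0.035}
    - {"rx":0,"ry":0,"rz":0,"dx":0,"dy":0,"dz":0.03,"fingers":0.035}
    - {"rx":0,"ry":0,"rz":0,"dx":0,"dy":0,"dz":0.04,"fingers":0.035}
    - {"rx":0,"ry":0,"rz":0,"dx":0,"dy":0,"dz":0.03,"fingers":0.035}
    - {"rx":0,"ry":0,"rz":0,"dx":0,"dy":0,"dz":0.012,"fingers":0.035}
    - {"rx":0,"ry":0,"rz":0,"dx":0,"dy":0,"dz":0.004,"fingers":0.035}
    - {"rx":0,"ry":0,"rz":0,"dx":0,"dy":0,"dz":0,"fingers":0.035}

```text
time_s: 17.1
position: [0.4192, -0.3717, 0.0289]
tool_rot: [[0.122, 0.992, 0.001], [0.992, -0.122, -0.001], [-0.001, 0.001, -1.0]]
ft_force: [-0.1, 0.7, -1.0]
grip_width: 0.0467
gripper_force: 31.8
```

arm_command:
  deltas:
    - {"rx":0,"ry":0,"rz":0,"dx":0,"dy":0,"dz":0.002,"fingers":0.035}
    - {"rx":0,"ry":0,"rz":0,"dx":0,"dy":0,"dz":0.002,"fingers":0.035}
    - {"rx":0,"ry":0,"rz":0,"dx":0,"dy":0,"dz":0.001,"fingers":0.035}
    - {"rx":0,"ry":0,"rz":0,"dx":0,"dy":0,"dz":0,"fingers":0.035}

```text
time_s: 17.5
position: [0.4188, -0.3717, 0.0235]
tool_rot: [[0.123, 0.992, 0.001], [0.992, -0.123, -0.001], [-0.001, 0.001, -1.0]]
ft_force: [-0.0, 0.8, -0.0]
grip_width: 0.0471
gripper_force: 32.0
```

arm_command:
  deltas:
    - {"rx":0,"ry":0,"rz":0,"dx":0,"dy":0,"dz":0.0015,"fingers":0.035}
    - {"rx":0,"ry":0,"rz":0,"dx":0,"dy":0,"dz":0,"fingers":0.06}
    - {"rx":0,"ry":0,"rz":0,"dx":0,"dy":0,"dz":0,"fingers":0.075}
    - {"rx":0,"ry":0,"rz":0,"dx":0,"dy":0,"dz":0,"fingers":0.075}
    - {"rx":0,"ry":0,"rz":0,"dx":0,"dy":0,"dz":0,"fingers":0.075}
    - {"rx":0,"ry":0,"rz":0,"dx":0,"dy":0,"dz":-0.03,"fingers":0.075}
    - {"rx":0,"ry":0,"rz":0,"dx":0,"dy":0,"dz":-0.05,"fingers":0.075}
    - {"rx":0,"ry":0,"rz":0,"dx":0.042,"dy":0.009,"dz":-0.005,"fingers":0.075}
    - {"rx":0,"ry":0,"rz":0,"dx":0.042,"dy":0.009,"dz":0,"fingers":0.075}
    - {"rx":0,"ry":0,"rz":0,"dx":0.042,"dy":0.009,"dz":0,"fingers":0.075}
    - {"rx":0,"ry":0,"rz":0,"dx":0.042,"dy":0.009,"dz":0,"fingers":0.075}
    - {"rx":0,"ry":0,"rz":0,"dx":0.042,"dy":0.009,"dz":0,"fingers":0.075}

```text
time_s: 18.7
position: [0.4893, -0.1669, 0.1066]
tool_rot: [[0.123, 0.992, 0.0], [0.992, -0.123, -0.0], [0.0, 0.0, -1.0]]
ft_force: [1.1, 0.0, 0.2]
grip_width: 0.0745
gripper_force: 0.0
```

arm_command:
  deltas:
    - {"rx":0,"ry":0,"rz":0,"dx":0.042,"dy":0.009,"dz":0,"fingers":0.075}
    - {"rx":0,"ry":0,"rz":0,"dx":0.042,"dy":0.009,"dz":0,"fingers":0.075}
    - {"rx":0,"ry":0,"rz":0,"dx":0.042,"dy":0.009,"dz":0,"fingers":0.075}
    - {"rx":0,"ry":0,"rz":0,"dx":0.042,"dy":0.009,"dz":0,"fingers":0.075}
    - {"rx":0,"ry":0,"rz":0,"dx":0.042,"dy":0.01,"dz":0,"fingers":0.075}
    - {"rx":0,"ry":0,"rz":0,"dx":0.042,"dy":0.01,"dz":0,"fingers":0.075}
    - {"rx":0,"ry":0,"rz":0,"dx":0.004,"dy":0.0005,"dz":0,"fingers":0.075}
    - {"rx":0,"ry":0,"rz":0,"dx":0,"dy":0,"dz":0,"fingers":0.075}

```text
time_s: 19.5
position: [0.5764, 0.0794, 0.1062]
tool_rot: [[0.121, 0.993, -0.001], [0.993, -0.121, -0.0], [-0.0, -0.001, -1.0]]
ft_force: [0.5, -0.6, 0.1]
grip_width: 0.0749
gripper_force: 0.0
```

Run:
```python
from go import *
from fit import *
i=env.get_image("side");t=env.get_image("top");s=env.observe()
p=s["position"];print(p,s["grip_width"],d((.5765,.0782),.024),yaw())
for q in("bottle","pen_pot"):
    for im in(t,i):
        a=env.tip_of(q,im)[:1];print(q,a,[np.round(atz(im,k["location"],.004),3) for k in a],[np.round(b["box"]) for b in env.look_for(q,im)[:1]])
# empty coasters now
for k,x in dict(ro=(.568,-.003,-.12),sq=(.5565,-.0845,-.12)).items():
  for z in(0,.007):
    for I in([i],):print(k,z,np.round(fit(I,CO[k]+[0,0,z],[],x),4))
```

```text
[0.57621424 0.07767693 0.10638652] 0.07501529045511374 [0.0006 0.0003 0.0824] (np.float64(-7.09), array([-3.e-04, -5.e-04, -1.e+00]))
bottle [{'location': [479.0, 256.7], 'p': 0.72}] [array([ 0.406, -0.368,  0.004])] [array([469., 245., 506., 269.])]
bottle [{'location': [444.5, 172.6], 'p': 0.64}] [array([ 0.416, -0.381,  0.004])] [array([448., 137., 459., 162.])]
pen_pot [{'location': [461.6, 213.6], 'p': 0.93}] [array([ 0.509, -0.33 ,  0.004])] [array([149., 177., 218., 254.])]
pen_pot [] [] []
ro 0 [ 5.718000e-01 -6.800000e-03 -2.877200e+00  2.789451e+02]
ro 0.007 [ 5.663000e-01 -1.500000e-03 -4.061800e+00  2.832471e+02]
sq 0 [ 5.613000e-01 -8.850000e-02 -2.906400e+00  2.329373e+02]
sq 0.007 [ 5.564000e-01 -8.270000e-02 -2.643300e+00  2.401647e+02]
```

arm_command:
  deltas:
    - {"rx":0,"ry":0,"rz":0,"dx":0.0005,"dy":0.0005,"dz":0.03,"fingers":0.075}
    - {"rx":0,"ry":0,"rz":0,"dx":0,"dy":0,"dz":0.03,"fingers":0.075}
    - {"rx":0,"ry":0,"rz":0,"dx":0,"dy":0,"dz":0.022,"fingers":0.075}
    - {"rx":0,"ry":0,"rz":0,"dx":0,"dy":0,"dz":0,"fingers":0.07}
    - {"rx":0,"ry":0,"rz":0,"dx":0,"dy":0,"dz":0,"fingers":0.055}
    - {"rx":0,"ry":0,"rz":0,"dx":0,"dy":0,"dz":0,"fingers":0.045}
    - {"rx":0,"ry":0,"rz":0,"dx":0,"dy":0,"dz":0,"fingers":0.035}
    - {"rx":0,"ry":0,"rz":0,"dx":0,"dy":0,"dz":0,"fingers":0.025}
    - {"rx":0,"ry":0,"rz":0,"dx":0,"dy":0,"dz":0,"fingers":0.025}
    - {"rx":0,"ry":0,"rz":0,"dx":0,"dy":0,"dz":0,"fingers":0.025}

```text
time_s: 21.0
position: [0.5774, 0.0791, 0.0259]
tool_rot: [[0.122, 0.992, 0.002], [0.992, -0.122, -0.0], [0.0, 0.002, -1.0]]
ft_force: [-2.3, 0.7, 6.2]
grip_width: 0.0339
gripper_force: 29.7
```

arm_command:
  deltas:
    - {"rx":0,"ry":0,"rz":0,"dx":0,"dy":0,"dz":-0.01,"fingers":0.025}
    - {"rx":0,"ry":0,"rz":0,"dx":0,"dy":0,"dz":-0.04,"fingers":0.025}
    - {"rx":0,"ry":0,"rz":0,"dx":0,"dy":0,"dz":-0.04,"fingers":0.025}
    - {"rx":0,"ry":0,"rz":0,"dx":-0.02,"dy":-0.006,"dz":-0.03,"fingers":0.025}
    - {"rx":0,"ry":0,"rz":0,"dx":-0.04,"dy":-0.012,"dz":0,"fingers":0.025}
    - {"rx":0,"ry":0,"rz":0,"dx":-0.04,"dy":-0.012,"dz":0,"fingers":0.025}
    - {"rx":0,"ry":0,"rz":0,"dx":-0.04,"dy":-0.012,"dz":0,"fingers":0.025}
    - {"rx":0,"ry":0,"rz":0,"dx":-0.04,"dy":-0.012,"dz":0,"fingers":0.025}
    - {"rx":0,"ry":0,"rz":0,"dx":-0.04,"dy":-0.012,"dz":0,"fingers":0.025}
    - {"rx":0,"ry":0,"rz":0,"dx":-0.04,"dy":-0.012,"dz":0,"fingers":0.025}
    - {"rx":0,"ry":0,"rz":0,"dx":-0.04,"dy":-0.012,"dz":0,"fingers":0.025}
    - {"rx":0,"ry":0,"rz":0,"dx":-0.04,"dy":-0.012,"dz":0,"fingers":0.025}

```text
time_s: 22.2
position: [0.4332, -0.2473, 0.1452]
tool_rot: [[0.123, 0.992, 0.001], [0.992, -0.123, -0.0], [-0.0, 0.001, -1.0]]
ft_force: [0.1, -0.0, -3.1]
grip_width: 0.034
gripper_force: 30.5
```

arm_command:
  deltas:
    - {"rx":0,"ry":0,"rz":0,"dx":-0.027,"dy":-0.01,"dz":0,"fingers":0.025}
    - {"rx":0,"ry":0,"rz":0,"dx":-0.01,"dy":-0.001,"dz":0,"fingers":0.025}
    - {"rx":0,"ry":0,"rz":0,"dx":0,"dy":0,"dz":0.03,"fingers":0.025}
    - {"rx":0,"ry":0,"rz":0,"dx":0,"dy":0,"dz":0.04,"fingers":0.025}
    - {"rx":0,"ry":0,"rz":0,"dx":0,"dy":0,"dz":0.03,"fingers":0.025}
    - {"rx":0,"ry":0,"rz":0,"dx":0,"dy":0,"dz":0.012,"fingers":0.025}
    - {"rx":0,"ry":0,"rz":0,"dx":0,"dy":0,"dz":0.006,"fingers":0.025}
    - {"rx":0,"ry":0,"rz":0,"dx":0,"dy":0,"dz":0.002,"fingers":0.025}
    - {"rx":0,"ry":0,"rz":0,"dx":0,"dy":0,"dz":0,"fingers":0.025}

```text
time_s: 23.1
position: [0.4192, -0.2814, 0.0252]
tool_rot: [[0.122, 0.992, 0.001], [0.992, -0.122, -0.001], [-0.001, 0.001, -1.0]]
ft_force: [-0.1, -0.4, -2.1]
grip_width: 0.0338
gripper_force: 30.5
```

arm_command:
  deltas:
    - {"rx":0,"ry":0,"rz":0,"dx":0,"dy":0,"dz":0.0015,"fingers":0.025}
    - {"rx":0,"ry":0,"rz":0,"dx":0,"dy":0,"dz":0.001,"fingers":0.025}
    - {"rx":0,"ry":0,"rz":0,"dx":0,"dy":0,"dz":0,"fingers":0.025}
    - {"rx":0,"ry":0,"rz":0,"dx":0,"dy":0,"dz":0,"fingers":0.045}
    - {"rx":0,"ry":0,"rz":0,"dx":0,"dy":0,"dz":0,"fingers":0.06}
    - {"rx":0,"ry":0,"rz":0,"dx":0,"dy":0,"dz":0,"fingers":0.06}
    - {"rx":0,"ry":0,"rz":0,"dx":0,"dy":0,"dz":0,"fingers":0.06}
    - {"rx":0,"ry":0,"rz":0,"dx":0,"dy":0,"dz":-0.03,"fingers":0.06}
    - {"rx":0,"ry":0,"rz":0,"dx":0,"dy":0,"dz":-0.05,"fingers":0.06}
    - {"rx":0,"ry":0,"rz":0,"dx":0,"dy":0,"dz":-0.02,"fingers":0.08}

```text
time_s: 24.1
position: [0.4196, -0.2823, 0.1257]
tool_rot: [[0.123, 0.992, 0.004], [0.992, -0.123, -0.004], [-0.003, 0.004, -1.0]]
ft_force: [0.5, -0.5, -0.8]
grip_width: 0.0729
gripper_force: 0.0
```

Run:
```python
from go import *
from fit import *
i=env.get_image("side");t=env.get_image("top");s=env.observe()
p=s["position"];print(p,s["grip_width"],s["time_s"],yaw())
for q in("bottle","pen_pot","adapter","imager","imager_lens"):
    r=[]
    for im in(t,i):
        a=env.tip_of(q,im)[:1]
        if a:
            print(q,np.round(a[0]["location"],1),round(a[0]["p"],2),np.round(atz(im,a[0]["location"],.006),3),[np.round(b["box"]) for b in env.look_for(q,im)[:1]]);r.append(ray(im,a[0]["location"]))
    if len(r)==2:print("  tri",tri(*r))
for k,x in dict(ob=(.577,.078,-.12),ro=(.568,-.003,-.12),sq=(.5565,-.0845,-.12)).items():
  for z in(0,.004,.008):
    print(k,z,*[np.round(fit(I,CO[k]+[0,0,z],[],x),4) for I in([i],[t],[i,t])])
a=cv2.resize(t["color"][150:220,265:385],None,fx=6,fy=6,interpolation=cv2.INTER_CUBIC)
cv2.imwrite("pics/h.png",cv2.resize(np.hstack([t["color"][110:290,260:400],i["color"][120:300,250:490][:,:140]]),None,fx=2.8,fy=2.8,interpolation=cv2.INTER_CUBIC))
```

```text
[ 0.41975949 -0.28235947  0.12485271] 0.08008117412157531 24.2 (np.float64(-7.04), array([-0.004 ,  0.0047, -1.    ]))
pen_pot [460.2 212.7] 0.61 [ 0.511 -0.326  0.006] [array([446., 201., 486., 226.])]
pen_pot [409.9 165.1] 0.7 [ 0.507 -0.337  0.006] [array([397., 135., 404., 167.])]
  tri (array([ 0.50697107, -0.32773459,  0.01043325]), np.float64(0.010039667867522082))
adapter [444.8 252.4] 0.72 [ 0.418 -0.286  0.006] [array([431., 247., 466., 262.])]
imager [327.8 165.9] 0.89 [ 0.627 -0.013  0.006] [array([303., 121., 365., 178.])]
imager [296.1 194.3] 0.71 [ 0.645 -0.01   0.006] [array([259., 172., 333., 206.])]
  tri (array([ 0.63118081, -0.00763695,  0.01481181]), np.float64(0.015203789371607677))
imager_lens [326.4 177.1] 0.71 [ 0.639 -0.121  0.006] [array([262., 171., 332., 209.])]
ob 0 [ 5.816000e-01  7.500000e-02 -6.083600e+00  2.001922e+02] [ 5.76400e-01  7.84000e-02 -7.11410e+00  9.56118e+01] [ 5.772000e-01  7.730000e-02 -7.283100e+00  3.617412e+02]
ob 0.004 [ 5.785000e-01  7.800000e-02 -5.095400e+00  2.040314e+02] [ 5.76000e-01  7.81000e-02 -7.31580e+00  9.86157e+01] [ 
[... 600 characters left out ...]
4000e-01 -7.000000e-04 -5.167900e+00  4.492706e+02] [ 5.662000e-01 -3.300000e-03 -2.607600e+00  3.263529e+02] [ 5.660000e-01 -2.600000e-03 -6.403100e+00  7.863294e+02]
sq 0 [ 5.615000e-01 -8.870000e-02 -2.924400e+00  2.333137e+02] [ 5.567e-01 -8.390e-02 -9.326e-01  1.270e+02] [ 5.574000e-01 -8.530000e-02 -3.806500e+00  4.291373e+02]
sq 0.004 [ 5.584000e-01 -8.480000e-02 -2.238200e+00  2.378588e+02] [ 5.565000e-01 -8.380000e-02 -7.751000e-01  1.312039e+02] [ 5.569000e-01 -8.410000e-02 -2.894900e+00  3.846314e+02]
sq 0.008 [ 5.557000e-01 -8.180000e-02 -3.441600e+00  2.402431e+02] [ 5.564000e-01 -8.300000e-02 -9.450000e-01  1.372667e+02] [ 5.560000e-01 -8.290000e-02 -2.156300e+00  3.860549e+02]
```

View pics/h.png

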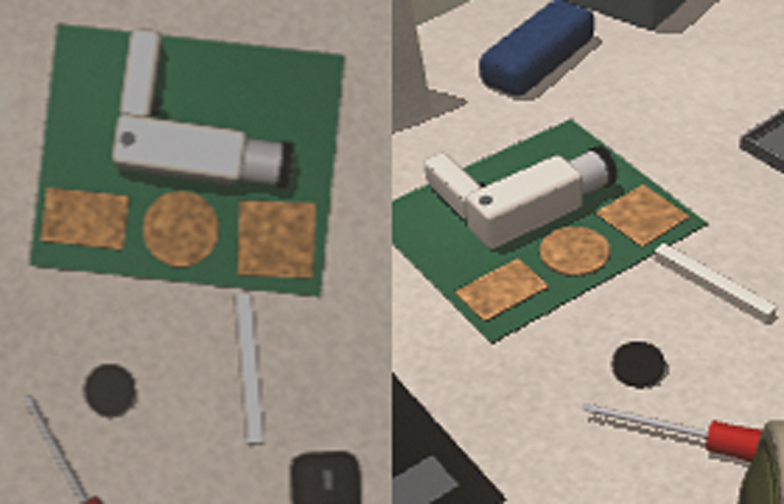

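The top crop shows all three coasters empty and the imager barrel between about (300,150) and (345,175), with the lens to the right and the hand grip upward. Next is a silhouette fit of the imager.

```bash
cat > imf.py <<'E'
from fit import *
def box(a,b): return np.array([[x,y,z] for x in(a[0],b[0]) for y in(a[1],b[1]) for z in(a[2],b[2])])
th=np.linspace(0,2*np.pi,24)
nose=np.vstack([np.c_[.020*np.cos(th),th*0+y,.022+.020*np.sin(th)] for y in(-.045,-.085)])
PARTS=[box((-.021,-.045,0),(.021,.063,.044)),box((0,.037,0),(.095,.063,.030)),nose]
def fitim(ims,x0,mask,z0,r=48):
    L=[]
    for im in ims:
        c=proj(im,[x0[0],x0[1],.03]).astype(int);w=(c[0]-r,c[1]-r,c[0]+r,c[1]+r);L.append((im,w,mask(im)[w[1]:w[3],w[0]:w[2]]))
    def cost(v):
        e=0
        for im,w,b in L:
            m=0
            for P in PARTS: m=np.maximum(m,render(im,P+[0,0,z0],[v[0]/1000,v[1]/1000,v[2]/50],w,4))
            e+=np.abs(m-b).sum()
        return e
    v0=np.array([x0[0]*1000,x0[1]*1000,x0[2]*50])
    q=min((minimize(cost,v0+d,method="Nelder-Mead",options=dict(initial_simplex=v0+d+np.vstack([np.zeros(3),4*np.eye(3)]),xatol=.05,fatol=.1)) for d in([0,0,0],[3,-3,2],[-3,3,-2])),key=lambda t:t.fun)
    return np.round([q.x[0]/1000,q.x[1]/1000,np.degrees(q.x[2]/50),q.fun],4)
def whitemask(im):
    H,S,V=cv2.split(cv2.cvtColor(im["color"],cv2.COLOR_BGR2HSV))
    g=((H>50)&(H<90)&(S>90)).astype(np.uint8)
    n,l,st,_=cv2.connectedComponentsWithStats(g);g=(l==1+np.argmax(st[1:,4])).astype(np.uint8)
    h=np.zeros_like(g);cv2.fillConvexPoly(h,cv2.convexHull(cv2.findNonZero(g)),1)
    return (h.astype(bool)&(S<50)&(V>60)).astype(float)
E
python3 - <<'E'
from imf import *
i=env.get_image("side");t=env.get_image("top")
for z in(0.001,.006,.01):
    print(z,*[fitim(I,(.628,-.011,-.12),whitemask,z) for I in([i],[t],[i,t])])
E
```

```text
0.001 [ 6.360000e-01 -1.590000e-02 -1.186610e+01  9.121529e+02] [  0.6732  -0.2551 142.4425  20.    ] [ 6.4810000e-01 -4.5800000e-02  4.4748000e+01  2.3451255e+03]
0.006 [ 6.319000e-01 -1.310000e-02 -1.009570e+01  9.289098e+02] [  0.6962  -0.1981 116.9683  20.    ] [ 6.3660000e-01 -4.3500000e-02  4.4409100e+01  2.3755569e+03]
0.01 [ 6.283000e-01 -9.300000e-03 -1.249210e+01  9.452118e+02] [  0.654   -0.1965 117.9303  20.    ] [ 6.4060000e-01 -4.1600000e-02  4.4810000e+01  2.3859725e+03]
```

Run:
```python
s=open('imf.py').read()
s=s.replace("    n,l,st","    b=(262,110,395,220) if im['eye'][2]>.9 else (225,150,375,255);k=np.zeros_like(g);k[b[1]:b[3],b[0]:b[2]]=1;g*=k\n    n,l,st")
open('imf.py','w').write(s)
from imf import *
i=env.get_image("side");t=env.get_image("top")
for z in(0.001,.006):
    print(z,*[fitim(I,(.628,-.011,-.12),whitemask,z) for I in([i],[t],[i,t])])
m=whitemask(t)[110:220,260:400];print(m.sum(),whitemask(i).sum())
```

```text
0.001 [ 6.35900e-01 -1.56000e-02 -1.10403e+01  8.75949e+02] [  0.6732  -0.2551 142.4425  37.    ] [ 6.3170000e-01 -2.5000000e-02  1.4142600e+01  2.4439216e+03]
0.006 [ 6.315000e-01 -1.310000e-02 -1.202690e+01  8.942157e+02] [  0.6765  -0.2233 163.156   37.    ] [ 6.2610000e-01 -2.2900000e-02  1.5544300e+01  2.4757255e+03]
37.0 587.0
```

Run:
```python
from imf import *
t=env.get_image("top");i=env.get_image("side")
h=cv2.cvtColor(t["color"],cv2.COLOR_BGR2HSV)
for p in((320,163),(310,140),(340,165),(290,140),(300,200),(380,140),(352,168)):print(p,h[p[1],p[0]])
g=((h[...,0]>50)&(h[...,0]<90)&(h[...,1]>90));print(g[110:220,262:395].sum())
print(cv2.boundingRect(cv2.findNonZero(whitemask(t).astype(np.uint8))))
cv2.imwrite("pics/k.png",cv2.resize(t["color"][100:240,250:400],None,fx=3,fy=3))
```

```text
(320, 163) [  0   2 166]
(310, 140) [  0   2 166]
(340, 165) [  0   3 167]
(290, 140) [69 89 97]
(300, 200) [70 92 94]
(380, 140) [ 70 101  86]
(352, 168) [  8  13 154]
1873
(329, 154, 32, 8)
```

View pics/k.png

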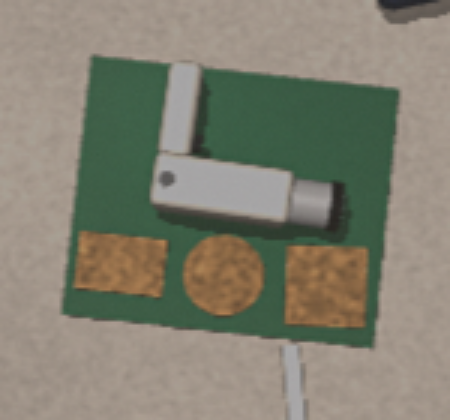

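```bash
sed -i 's/(S>90)).astype(np.uint8)$/(S>60)).astype(np.uint8)/; s/(S<50)&(V>60)/(S<35)\&(V>75)/' imf.py
python3 - <<'E'
from imf import *
i=env.get_image("side");t=env.get_image("top")
for z in(0.001,.006):
    print(z,*[fitim(I,(.628,-.011,-.12),whitemask,z) for I in([i],[t],[i,t])])
print(whitemask(t).sum(),whitemask(i).sum(),env.observe()["time_s"])
E
```

```text
0.001 [ 6.67000e-01 -2.32000e-02 -3.76566e+01  7.46600e+02] [ 6.325000e-01 -1.060000e-02 -9.512400e+00  3.475686e+02] [ 6.3300000e-01 -1.1400000e-02 -8.9059000e+00  1.2317922e+03]
0.006 [ 6.628000e-01 -1.810000e-02 -3.763390e+01  7.577961e+02] [ 6.301000e-01 -1.020000e-02 -9.614800e+00  3.619333e+02] [ 6.3230000e-01 -1.1500000e-02 -9.3955000e+00  1.2343804e+03]
1319.0 629.0 25.4
```

Run:
```python
from go import *
t=env.get_image("top")
f=lambda x,y:(250+x/3,100+y/3)
c=[atz(t,f(*q),.05) for q in((157,154),(152,203),(290,222),(292,172))]
print(np.round(c,4).tolist())
m=np.mean(c,0);a=np.radians(-7.3);R=np.array([[np.cos(a),-np.sin(a)],[np.sin(a),np.cos(a)]])
print(m,m[:2]-R@[0,.009])
L=atz(t,f(340,205),.028);print("lens",L,"orig",L[:2]-R@[0,-.085])
print(d((.628,-.011),.105))
```

```text
[[0.6553, 0.0456, 0.05], [0.6178, 0.0498, 0.05], [0.602, -0.055, 0.05], [0.6403, -0.0571, 0.05]]
[ 0.62884772 -0.00417245  0.05      ] [ 0.62770414 -0.0130995 ]
lens [ 0.61718474 -0.09551735  0.028     ] orig [ 0.62798523 -0.01120633]
[0.2939 0.1746 0.017 ]
```

arm_command:
  deltas:
    - {"rx":0,"ry":0,"rz":0,"dx":0.0367,"dy":0.0218,"dz":0,"fingers":0.08}
    - {"rx":0,"ry":0,"rz":0,"dx":0.0367,"dy":0.0218,"dz":0,"fingers":0.08}
    - {"rx":0,"ry":0,"rz":0,"dx":0.0367,"dy":0.0218,"dz":0,"fingers":0.08}
    - {"rx":0,"ry":0,"rz":0,"dx":0.0367,"dy":0.0218,"dz":0,"fingers":0.08}
    - {"rx":0,"ry":0,"rz":0,"dx":0.0367,"dy":0.0218,"dz":0,"fingers":0.08}
    - {"rx":0,"ry":0,"rz":0,"dx":0.0367,"dy":0.0218,"dz":0,"fingers":0.08}
    - {"rx":0,"ry":0,"rz":0,"dx":0.0367,"dy":0.0218,"dz":0,"fingers":0.08}
    - {"rx":0,"ry":0,"rz":0,"dx":0.0367,"dy":0.0218,"dz":0,"fingers":0.08}
    - {"rx":0,"ry":0,"rz":0,"dx":0,"dy":0,"dz":0.03,"fingers":0.08}
    - {"rx":0,"ry":0,"rz":0,"dx":0,"dy":0,"dz":0.04,"fingers":0.08}
    - {"rx":0,"ry":0,"rz":0,"dx":0,"dy":0,"dz":0.03,"fingers":0.08}
    - {"rx":0,"ry":0,"rz":0,"dx":0,"dy":0,"dz":0,"fingers":0.08}

```text
time_s: 26.65
position: [0.6253, -0.0107, 0.018]
tool_rot: [[0.123, 0.992, -0.008], [0.992, -0.123, 0.002], [0.001, -0.008, -1.0]]
ft_force: [-0.0, 0.1, 0.6]
grip_width: 0.08
gripper_force: 0.0
```

Run:
```python
from go import *
s=env.observe();print(s["position"],s["grip_width"],yaw(),d((.628,-.0115),-.02),s["time_s"])
i=env.get_image("side");R=np.array(s["tool_rot"]);p=s["position"]
c=cv2.resize(i["color"][120:230,240:360],None,fx=5,fy=5,interpolation=cv2.INTER_CUBIC)
for dz,col in((.03,(0,0,255)),(.04,(0,255,0)),(.05,(255,0,0))):
  for k in(1,-1):
    q=(proj(i,p+R[:,1]*k*.046+[0,0,dz])-[240,120]+.5)*5;cv2.circle(c,tuple(int(v) for v in q),3,col,-1)
cv2.imwrite("pics/l.png",c)
```

```text
[ 0.62531308 -0.01073303  0.01801652] 0.07999773114982571 (np.float64(-7.04), array([ 7.0e-04, -8.2e-03, -1.0e+00])) [-0.0005  0.0031  0.038 ] 26.65
```

View pics/l.png

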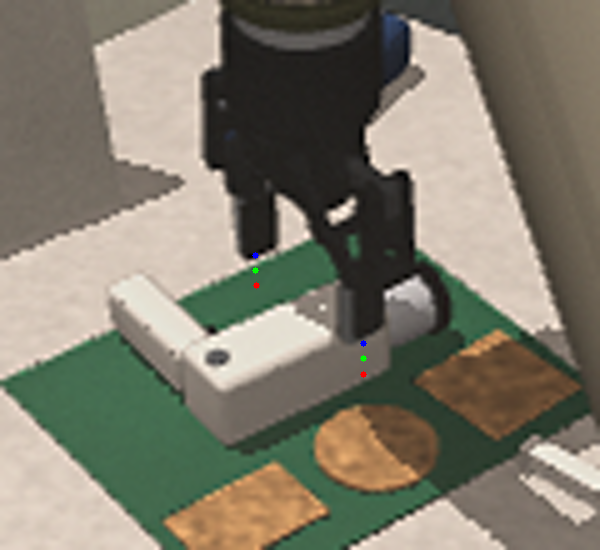

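The side view shows the fingers straddling the barrel with tips near (291,171) and (313,187), about 50 mm above the reported height while open. I'm descending 50 mm to grip at mid-barrel.

arm_command:
  deltas:
    - {"rx":0,"ry":0,"rz":0,"dx":0,"dy":0.002,"dz":0.015,"fingers":0.08}
    - {"rx":0,"ry":0,"rz":0,"dx":0,"dy":0.001,"dz":0.015,"fingers":0.08}
    - {"rx":0,"ry":0,"rz":0,"dx":0,"dy":0,"dz":0.01,"fingers":0.08}
    - {"rx":0,"ry":0,"rz":0,"dx":0,"dy":0,"dz":0.006,"fingers":0.08}
    - {"rx":0,"ry":0,"rz":0,"dx":0,"dy":0,"dz":0.004,"fingers":0.08}
    - {"rx":0,"ry":0,"rz":0,"dx":0,"dy":0,"dz":0,"fingers":0.08}

```text
time_s: 27.3
position: [0.6306, -0.0116, -0.0283]
tool_rot: [[0.123, 0.992, -0.001], [0.992, -0.123, 0.0], [0.0, -0.001, -1.0]]
ft_force: [-0.3, 1.0, 0.3]
grip_width: 0.0798
gripper_force: 0.0
```

arm_command:
  deltas:
    - {"rx":0,"ry":0,"rz":0,"dx":0,"dy":0,"dz":0,"fingers":0.06}
    - {"rx":0,"ry":0,"rz":0,"dx":0,"dy":0,"dz":0,"fingers":0.05}
    - {"rx":0,"ry":0,"rz":0,"dx":0,"dy":0,"dz":0,"fingers":0.04}
    - {"rx":0,"ry":0,"rz":0,"dx":0,"dy":0,"dz":0,"fingers":0.03}
    - {"rx":0,"ry":0,"rz":0,"dx":0,"dy":0,"dz":0,"fingers":0.03}
    - {"rx":0,"ry":0,"rz":0,"dx":0,"dy":0,"dz":0,"fingers":0.03}
  squeeze: 40

```text
time_s: 27.9
position: [0.6311, -0.0117, -0.0273]
tool_rot: [[0.123, 0.992, 0.001], [0.992, -0.123, -0.0], [-0.0, 0.001, -1.0]]
ft_force: [-0.7, -0.3, 5.4]
grip_width: 0.042
gripper_force: 42.1
```

Run:
```python
from go import *
s=env.observe();p=s["position"];print(p,yaw(),leg(p,T["mat"]),d((.628,-.0115),0))
```

```text
[ 0.63110563 -0.01173941 -0.02729376] (np.float64(-7.05), array([-1.0e-04,  1.1e-03, -1.0e+00])) [ 3.133e-01 -1.980e-01 -2.000e-04] [-0.0001 -0.0031 -0.0273]
```

arm_command:
  deltas:
    - {"rx":0,"ry":0,"rz":0,"dx":0,"dy":0,"dz":-0.01,"fingers":0.03}
    - {"rx":0,"ry":0,"rz":0,"dx":0,"dy":0,"dz":-0.03,"fingers":0.03}
    - {"rx":0,"ry":0,"rz":0,"dx":0.0063,"dy":-0.003,"dz":-0.04,"fingers":0.03}
    - {"rx":0,"ry":0,"rz":0,"dx":0.02,"dy":-0.012,"dz":-0.01,"fingers":0.03}
    - {"rx":0,"ry":0,"rz":0,"dx":0.035,"dy":-0.022,"dz":0,"fingers":0.03}
    - {"rx":0,"ry":0,"rz":0,"dx":0.035,"dy":-0.022,"dz":0,"fingers":0.03}
    - {"rx":0,"ry":0,"rz":0,"dx":0.035,"dy":-0.022,"dz":0,"fingers":0.03}
    - {"rx":0,"ry":0,"rz":0,"dx":0.035,"dy":-0.022,"dz":0,"fingers":0.03}
    - {"rx":0,"ry":0,"rz":0,"dx":0.035,"dy":-0.022,"dz":0,"fingers":0.03}
    - {"rx":0,"ry":0,"rz":0,"dx":0.035,"dy":-0.022,"dz":0,"fingers":0.03}
    - {"rx":0,"ry":0,"rz":0,"dx":0.035,"dy":-0.022,"dz":0,"fingers":0.03}
    - {"rx":0,"ry":0,"rz":0,"dx":0.025,"dy":-0.017,"dz":0,"fingers":0.03}

```text
time_s: 29.1
position: [0.4808, 0.3072, 0.0621]
tool_rot: [[0.121, 0.993, -0.001], [0.993, -0.121, -0.0], [-0.0, -0.001, -1.0]]
ft_force: [0.7, -0.1, -3.6]
grip_width: 0.042
gripper_force: 41.2
```

arm_command:
  deltas:
    - {"rx":0,"ry":0,"rz":-0.009,"dx":0.017,"dy":-0.012,"dz":0,"fingers":0.03}
    - {"rx":0,"ry":0,"rz":0,"dx":0,"dy":0,"dz":0.03,"fingers":0.03}
    - {"rx":0,"ry":0,"rz":0,"dx":0,"dy":0,"dz":0.03,"fingers":0.03}
    - {"rx":0,"ry":0,"rz":0,"dx":0,"dy":0,"dz":0.01,"fingers":0.03}
    - {"rx":0,"ry":0,"rz":0,"dx":0,"dy":0,"dz":0,"fingers":0.03}
    - {"rx":0,"ry":0,"rz":0,"dx":0,"dy":0,"dz":0,"fingers":0.03}

```text
time_s: 29.7
position: [0.4734, 0.3237, -0.0069]
tool_rot: [[0.114, 0.993, 0.001], [0.993, -0.114, 0.001], [0.001, 0.001, -1.0]]
ft_force: [0.6, 0.0, -3.0]
grip_width: 0.0417
gripper_force: 41.1
```

Run:
```python
from go import *
s=env.observe();p=s["position"];print(p,yaw(),d(T["mat"],-.027),s["time_s"],s["grip_width"])
i=env.get_image("side");t=env.get_image("top")
for q in("imager","imager_lens","mat"):
  for im in(i,t):
    a=env.tip_of(q,im)[:1]
    if a:print(q,np.round(a[0]["location"]),round(a[0]["p"],2),np.round(atz(im,a[0]["location"],.03),3))
c=cv2.resize(i["color"][190:360,130:330],None,fx=4,fy=3.5,interpolation=cv2.INTER_CUBIC)
cv2.imwrite("pics/n.png",c)
```

```text
[ 0.47342252  0.3237043  -0.00688806] (np.float64(-6.55), array([ 7.0e-04,  1.3e-03, -1.0e+00])) [-0.0003 -0.0004  0.0201] 29.7 0.041665690261102825
imager [230. 302.] 0.98 [0.478 0.328 0.03 ]
imager [187. 233.] 0.92 [0.473 0.314 0.03 ]
imager_lens [268. 276.] 0.65 [0.473 0.233 0.03 ]
imager_lens [218. 239.] 0.73 [0.458 0.241 0.03 ]
mat [233. 312.] 0.58 [0.454 0.337 0.03 ]
mat [188. 232.] 0.62 [0.476 0.312 0.03 ]
```

View pics/n.png

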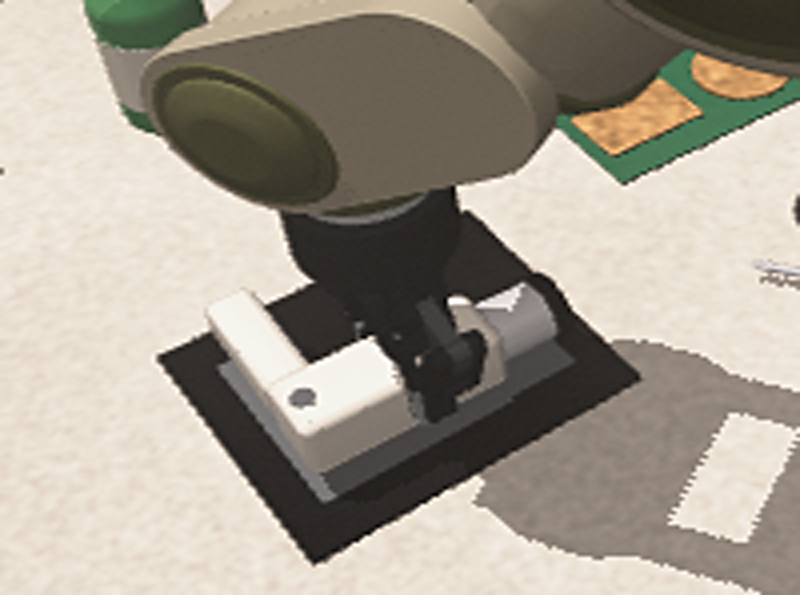

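The side view shows the imager hanging about 18 mm over its outline, grip and lens matching the print, with the lens at (267,278). I'm lowering it to contact.

arm_command:
  deltas:
    - {"rx":0,"ry":0,"rz":0,"dx":0,"dy":0,"dz":0.007,"fingers":0.03}
    - {"rx":0,"ry":0,"rz":0,"dx":0,"dy":0,"dz":0.005,"fingers":0.03}
    - {"rx":0,"ry":0,"rz":0,"dx":0,"dy":0,"dz":0.003,"fingers":0.03}
    - {"rx":0,"ry":0,"rz":0,"dx":0,"dy":0,"dz":0,"fingers":0.03}

```text
time_s: 30.5
position: [0.4723, 0.3234, -0.0237]
tool_rot: [[0.114, 0.994, -0.001], [0.994, -0.114, -0.001], [-0.001, -0.001, -1.0]]
ft_force: [-0.6, 0.1, -3.1]
grip_width: 0.0418
gripper_force: 41.3
```

arm_command:
  deltas:
    - {"rx":0,"ry":0,"rz":0,"dx":0,"dy":0,"dz":0.0015,"fingers":0.03}
    - {"rx":0,"ry":0,"rz":0,"dx":0,"dy":0,"dz":0.001,"fingers":0.03}
    - {"rx":0,"ry":0,"rz":0,"dx":0,"dy":0,"dz":0,"fingers":0.03}

```text
time_s: 30.8
position: [0.4727, 0.3236, -0.0255]
tool_rot: [[0.114, 0.994, -0.0], [0.994, -0.114, -0.0], [-0.0, -0.0, -1.0]]
ft_force: [-0.4, 0.1, -3.5]
grip_width: 0.0417
gripper_force: 41.3
```

arm_command:
  deltas:
    - {"rx":0,"ry":0,"rz":0,"dx":0,"dy":0,"dz":0.0015,"fingers":0.03}
    - {"rx":0,"ry":0,"rz":0,"dx":0,"dy":0,"dz":0.001,"fingers":0.03}
    - {"rx":0,"ry":0,"rz":0,"dx":0,"dy":0,"dz":0,"fingers":0.03}

```text
time_s: 31.1
position: [0.4729, 0.3237, -0.0264]
tool_rot: [[0.114, 0.994, 0.001], [0.994, -0.114, 0.0], [0.001, 0.001, -1.0]]
ft_force: [-3.4, -2.2, 11.9]
grip_width: 0.0418
gripper_force: 42.8
```

arm_command:
  deltas:
    - {"rx":0,"ry":0,"rz":0,"dx":0,"dy":0,"dz":-0.001,"fingers":0.03}
    - {"rx":0,"ry":0,"rz":0,"dx":0,"dy":0,"dz":0,"fingers":0.05}
    - {"rx":0,"ry":0,"rz":0,"dx":0,"dy":0,"dz":0,"fingers":0.065}
    - {"rx":0,"ry":0,"rz":0,"dx":0,"dy":0,"dz":0,"fingers":0.075}
    - {"rx":0,"ry":0,"rz":0,"dx":0,"dy":0,"dz":0,"fingers":0.075}
    - {"rx":0,"ry":0,"rz":0,"dx":0,"dy":0,"dz":-0.01,"fingers":0.075}
    - {"rx":0,"ry":0,"rz":0,"dx":0,"dy":0,"dz":-0.04,"fingers":0.075}
    - {"rx":0,"ry":0,"rz":0,"dx":0,"dy":0,"dz":-0.05,"fingers":0.075}
    - {"rx":0,"ry":0,"rz":0,"dx":-0.03,"dy":0,"dz":-0.04,"fingers":0.075}
    - {"rx":0,"ry":0,"rz":0,"dx":-0.045,"dy":0,"dz":0,"fingers":0.075}
    - {"rx":0,"ry":0,"rz":0,"dx":-0.045,"dy":0,"dz":0,"fingers":0.075}
    - {"rx":0,"ry":0,"rz":0.009,"dx":-0.045,"dy":0,"dz":0,"fingers":0.075}

```text
time_s: 32.3
position: [0.4535, 0.1582, 0.1141]
tool_rot: [[0.122, 0.993, 0.002], [0.993, -0.122, 0.0], [0.0, 0.002, -1.0]]
ft_force: [0.7, 0.3, 0.5]
grip_width: 0.0752
gripper_force: 0.0
```

arm_command:
  deltas:
    - {"rx":0,"ry":0,"rz":0,"dx":-0.045,"dy":0,"dz":0,"fingers":0.075}
    - {"rx":0,"ry":0,"rz":0,"dx":-0.045,"dy":0,"dz":0,"fingers":0.075}
    - {"rx":0,"ry":0,"rz":0,"dx":-0.045,"dy":0,"dz":0,"fingers":0.075}
    - {"rx":0,"ry":0,"rz":0,"dx":-0.045,"dy":0,"dz":0,"fingers":0.075}
    - {"rx":0,"ry":0,"rz":0,"dx":0,"dy":0,"dz":0,"fingers":0.075}
    - {"rx":0,"ry":0,"rz":0,"dx":0,"dy":0,"dz":0,"fingers":0.075}

```text
time_s: 32.9
position: [0.4318, -0.0197, 0.1136]
tool_rot: [[0.125, 0.992, 0.001], [0.992, -0.125, 0.0], [0.0, 0.001, -1.0]]
ft_force: [-0.4, 0.6, -0.4]
grip_width: 0.0751
gripper_force: 0.0
```

Run:
```python
from imf import *
from go import *
def mm(im):
    H,S,V=cv2.split(cv2.cvtColor(im["color"],cv2.COLOR_BGR2HSV))
    b=(140,165,250,270) if im['eye'][2]>.9 else (150,230,310,370)
    k=np.zeros_like(V);k[b[1]:b[3],b[0]:b[2]]=(V<75)[b[1]:b[3],b[0]:b[2]]
    h=np.zeros_like(k);cv2.fillConvexPoly(h,cv2.convexHull(cv2.findNonZero(k)),1)
    return (h.astype(bool)&(V>120)).astype(float)
i=env.get_image("side");t=env.get_image("top");s=env.observe()
for I in([t],):print(fitim(I,(.473,.3235,-.113),mm,.004),mm(I[0]).sum())
for q in("imager","imager_lens","bottle","pen_pot","adapter"):
  for im in(i,t):
    a=env.tip_of(q,im)[:1]
    if a:print(q,np.round(a[0]["location"]),round(a[0]["p"],2),np.round(atz(im,a[0]["location"],.026 if 'lens' in q else .004),3))
print(s["position"],yaw(),d((.4190,-.2818),.12),d((.4190,-.2818),.024))
cv2.imwrite("pics/o.png",cv2.resize(t["color"][150:290,130:520],None,fx=2,fy=2,interpolation=cv2.INTER_CUBIC))
```

```text
[ 4.728000e-01  3.235000e-01 -6.545500e+00  5.935725e+02] 1288.0
imager [230. 309.] 0.94 [0.48  0.33  0.004]
imager [187. 232.] 0.56 [0.474 0.322 0.004]
imager_lens [230. 310.] 0.66 [0.465 0.337 0.026]
imager_lens [223. 238.] 0.94 [0.458 0.233 0.026]
bottle [478. 255.] 0.76 [ 0.411 -0.366  0.004]
pen_pot [408. 164.] 0.68 [ 0.517 -0.341  0.004]
pen_pot [359. 197.] 0.7 [ 0.552 -0.086  0.004]
adapter [233. 311.] 0.22 [0.472 0.327 0.004]
adapter [442. 254.] 0.88 [ 0.414 -0.281  0.004]
[ 0.43188948 -0.01824075  0.11335724] (np.float64(-7.02), array([ 0.e+00, -1.e-04, -1.e+00])) [-0.2626  0.0194 -0.007 ] [-0.2626  0.0194  0.089 ]
```

View pics/o.png

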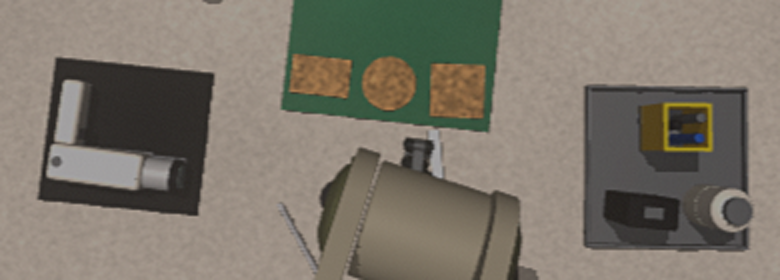

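The top view shows the imager lying over its outline on the mat at (187,232), and the pot, adapter and bottle standing in the tray. I'm fetching the adapter back.

arm_command:
  deltas:
    - {"rx":0,"ry":0,"rz":0,"dx":-0.042,"dy":0.004,"dz":-0.005,"fingers":0.065}
    - {"rx":0,"ry":0,"rz":0,"dx":-0.042,"dy":0.004,"dz":0,"fingers":0.065}
    - {"rx":0,"ry":0,"rz":0,"dx":-0.042,"dy":0.004,"dz":0,"fingers":0.065}
    - {"rx":0,"ry":0,"rz":0,"dx":-0.042,"dy":0.004,"dz":0,"fingers":0.065}
    - {"rx":0,"ry":0,"rz":0,"dx":-0.042,"dy":0.003,"dz":0,"fingers":0.065}
    - {"rx":0,"ry":0,"rz":0,"dx":-0.042,"dy":0,"dz":0,"fingers":0.065}
    - {"rx":0,"ry":0,"rz":0,"dx":-0.0105,"dy":0,"dz":0,"fingers":0.065}
    - {"rx":0,"ry":0,"rz":0,"dx":0,"dy":0,"dz":0,"fingers":0.065}
    - {"rx":0,"ry":0,"rz":0,"dx":0,"dy":0,"dz":0,"fingers":0.065}

```text
time_s: 34.4
position: [0.4184, -0.2807, 0.1179]
tool_rot: [[0.122, 0.992, -0.0], [0.992, -0.122, 0.001], [0.001, -0.001, -1.0]]
ft_force: [-0.0, 0.5, -0.1]
grip_width: 0.0653
gripper_force: 0.0
```

Run:
```python
from go import *
s=env.observe();print(s["position"],yaw(),d((.4192,-.2818),.0235),s["grip_width"])
```

```text
[ 0.41842721 -0.28074653  0.11785965] (np.float64(-7.03), array([ 8.e-04, -5.e-04, -1.e+00])) [-0.001   0.0009  0.0944] 0.0653190438236021
```

arm_command:
  deltas:
    - {"rx":0,"ry":0,"rz":0,"dx":-0.0005,"dy":0.0005,"dz":0.035,"fingers":0.065}
    - {"rx":0,"ry":0,"rz":0,"dx":0,"dy":0,"dz":0.035,"fingers":0.065}
    - {"rx":0,"ry":0,"rz":0,"dx":0,"dy":0,"dz":0.024,"fingers":0.065}
    - {"rx":0,"ry":0,"rz":0,"dx":0,"dy":0,"dz":0,"fingers":0.065}
    - {"rx":0,"ry":0,"rz":0,"dx":0,"dy":0,"dz":0,"fingers":0.045}
    - {"rx":0,"ry":0,"rz":0,"dx":0,"dy":0,"dz":0,"fingers":0.035}
    - {"rx":0,"ry":0,"rz":0,"dx":0,"dy":0,"dz":0,"fingers":0.025}
    - {"rx":0,"ry":0,"rz":0,"dx":0,"dy":0,"dz":0,"fingers":0.025}
    - {"rx":0,"ry":0,"rz":0,"dx":0,"dy":0,"dz":0,"fingers":0.025}
  squeeze: 30

```text
time_s: 35.3
position: [0.4197, -0.2827, 0.0256]
tool_rot: [[0.123, 0.992, 0.002], [0.992, -0.123, -0.002], [-0.001, 0.003, -1.0]]
ft_force: [1.2, 2.1, 6.4]
grip_width: 0.0335
gripper_force: 36.1
```

Run:
```python
from go import *
s=env.observe();p=s["position"];print(p,yaw(),leg(p,(.5765,.0783)),s["grip_width"],s["gripper_force"])
```

```text
[ 0.41969192 -0.28266845  0.02556867] (np.float64(-7.05), array([-0.0014,  0.0026, -1.    ])) [ 3.775e-01  1.113e-01 -3.000e-04] 0.0334932510956952 36.128724217414856
```

arm_command:
  deltas:
    - {"rx":0,"ry":0,"rz":0,"dx":0,"dy":0,"dz":-0.01,"fingers":0.025}
    - {"rx":0,"ry":0,"rz":0,"dx":0,"dy":0,"dz":-0.04,"fingers":0.025}
    - {"rx":0,"ry":0,"rz":0,"dx":0,"dy":0,"dz":-0.04,"fingers":0.025}
    - {"rx":0,"ry":0,"rz":0,"dx":0.02,"dy":0.006,"dz":-0.02,"fingers":0.025}
    - {"rx":0,"ry":0,"rz":0,"dx":0.04,"dy":0.012,"dz":0,"fingers":0.025}
    - {"rx":0,"ry":0,"rz":0,"dx":0.04,"dy":0.012,"dz":0,"fingers":0.025}
    - {"rx":0,"ry":0,"rz":0,"dx":0.04,"dy":0.012,"dz":0,"fingers":0.025}
    - {"rx":0,"ry":0,"rz":0,"dx":0.04,"dy":0.012,"dz":0,"fingers":0.025}
    - {"rx":0,"ry":0,"rz":0,"dx":0.04,"dy":0.012,"dz":0,"fingers":0.025}
    - {"rx":0,"ry":0,"rz":0,"dx":0.04,"dy":0.012,"dz":0,"fingers":0.025}
    - {"rx":0,"ry":0,"rz":0,"dx":0.04,"dy":0.012,"dz":0,"fingers":0.025}
    - {"rx":0,"ry":0,"rz":0,"dx":0.04,"dy":0.012,"dz":0,"fingers":0.025}

```text
time_s: 36.5
position: [0.5621, 0.0442, 0.1349]
tool_rot: [[0.123, 0.992, 0.0], [0.992, -0.123, -0.0], [-0.0, 0.0, -1.0]]
ft_force: [1.2, -0.9, -1.3]
grip_width: 0.0338
gripper_force: 35.3
```

arm_command:
  deltas:
    - {"rx":0,"ry":0,"rz":0,"dx":0.0275,"dy":0.0075,"dz":0,"fingers":0.025}
    - {"rx":0,"ry":0,"rz":0,"dx":0.01,"dy":0.002,"dz":0,"fingers":0.025}
    - {"rx":0,"ry":0,"rz":0,"dx":0,"dy":0,"dz":0.03,"fingers":0.025}
    - {"rx":0,"ry":0,"rz":0,"dx":0,"dy":0,"dz":0.04,"fingers":0.025}
    - {"rx":0,"ry":0,"rz":0,"dx":0,"dy":0,"dz":0.02,"fingers":0.025}
    - {"rx":0,"ry":0,"rz":0,"dx":0,"dy":0,"dz":0.01,"fingers":0.025}
    - {"rx":0,"ry":0,"rz":0,"dx":0,"dy":0,"dz":0.004,"fingers":0.025}
    - {"rx":0,"ry":0,"rz":0,"dx":0,"dy":0,"dz":0,"fingers":0.025}
    - {"rx":0,"ry":0,"rz":0,"dx":0,"dy":0,"dz":0,"fingers":0.025}

```text
time_s: 37.4
position: [0.5766, 0.0784, 0.0313]
tool_rot: [[0.123, 0.992, 0.002], [0.992, -0.123, -0.0], [0.0, 0.002, -1.0]]
ft_force: [-0.0, 0.9, -1.9]
grip_width: 0.0339
gripper_force: 35.2
```

Run:
```python
from go import *
s=env.observe();p=s["position"];print(p,yaw(),d((.5768,.0784),.0255),s["ft_force"])
```

```text
[0.57659635 0.07835196 0.03132708] (np.float64(-7.06), array([ 1.0e-04,  2.2e-03, -1.0e+00])) [0.0001 0.0002 0.0058] [-0.02837365  0.86247975 -1.89347585]
```

arm_command:
  deltas:
    - {"rx":0,"ry":0,"rz":0,"dx":0,"dy":0,"dz":0.002,"fingers":0.025}
    - {"rx":0,"ry":0,"rz":0,"dx":0,"dy":0,"dz":0.002,"fingers":0.025}
    - {"rx":0,"ry":0,"rz":0,"dx":0,"dy":0,"dz":0,"fingers":0.025}

```text
time_s: 37.7
position: [0.5763, 0.0786, 0.0275]
tool_rot: [[0.122, 0.992, 0.002], [0.992, -0.122, -0.0], [0.0, 0.002, -1.0]]
ft_force: [-2.5, -0.5, 7.7]
grip_width: 0.0338
gripper_force: 35.2
```

arm_command:
  deltas:
    - {"rx":0,"ry":0,"rz":0,"dx":0,"dy":0,"dz":0.001,"fingers":0.025}
    - {"rx":0,"ry":0,"rz":0,"dx":0,"dy":0,"dz":0.0005,"fingers":0.025}
    - {"rx":0,"ry":0,"rz":0,"dx":0,"dy":0,"dz":0,"fingers":0.025}

```text
time_s: 38.0
position: [0.5763, 0.0787, 0.0274]
tool_rot: [[0.122, 0.993, 0.003], [0.993, -0.122, -0.0], [0.0, 0.003, -1.0]]
ft_force: [-7.9, 0.6, 20.0]
grip_width: 0.0335
gripper_force: 36.8
```

arm_command:
  deltas:
    - {"rx":0,"ry":0,"rz":0,"dx":0,"dy":0,"dz":-0.0015,"fingers":0.025}
    - {"rx":0,"ry":0,"rz":0,"dx":0,"dy":0,"dz":0,"fingers":0.045}
    - {"rx":0,"ry":0,"rz":0,"dx":0,"dy":0,"dz":0,"fingers":0.065}
    - {"rx":0,"ry":0,"rz":0,"dx":0,"dy":0,"dz":0,"fingers":0.065}
    - {"rx":0,"ry":0,"rz":0,"dx":0,"dy":0,"dz":0,"fingers":0.065}
    - {"rx":0,"ry":0,"rz":0,"dx":0,"dy":0,"dz":-0.03,"fingers":0.065}
    - {"rx":0,"ry":0,"rz":0,"dx":0,"dy":0,"dz":-0.05,"fingers":0.075}
    - {"rx":0,"ry":0,"rz":0,"dx":-0.042,"dy":-0.009,"dz":-0.01,"fingers":0.075}
    - {"rx":0,"ry":0,"rz":0,"dx":-0.042,"dy":-0.009,"dz":0,"fingers":0.075}
    - {"rx":0,"ry":0,"rz":0,"dx":-0.042,"dy":-0.009,"dz":0,"fingers":0.075}
    - {"rx":0,"ry":0,"rz":0,"dx":-0.042,"dy":-0.009,"dz":0,"fingers":0.075}
    - {"rx":0,"ry":0,"rz":0,"dx":-0.042,"dy":-0.009,"dz":0,"fingers":0.075}

```text
time_s: 39.2
position: [0.5047, -0.1258, 0.1161]
tool_rot: [[0.123, 0.992, 0.0], [0.992, -0.123, -0.0], [-0.0, 0.0, -1.0]]
ft_force: [1.2, -0.4, -0.0]
grip_width: 0.0749
gripper_force: 0.0
```

arm_command:
  deltas:
    - {"rx":0,"ry":0,"rz":0,"dx":-0.042,"dy":-0.009,"dz":0,"fingers":0.075}
    - {"rx":0,"ry":0,"rz":0,"dx":-0.042,"dy":-0.009,"dz":0,"fingers":0.075}
    - {"rx":0,"ry":0,"rz":0,"dx":-0.042,"dy":-0.009,"dz":0,"fingers":0.075}
    - {"rx":0,"ry":0,"rz":0,"dx":-0.042,"dy":-0.009,"dz":0,"fingers":0.075}
    - {"rx":0,"ry":0,"rz":0,"dx":-0.042,"dy":-0.01,"dz":0,"fingers":0.075}
    - {"rx":0,"ry":0,"rz":0,"dx":-0.042,"dy":-0.01,"dz":0,"fingers":0.075}
    - {"rx":0,"ry":0,"rz":0,"dx":-0.004,"dy":-0.0005,"dz":0,"fingers":0.075}
    - {"rx":0,"ry":0,"rz":0,"dx":0,"dy":0,"dz":0,"fingers":0.075}
    - {"rx":0,"ry":0,"rz":0,"dx":0,"dy":0,"dz":0,"fingers":0.075}

```text
time_s: 40.1
position: [0.4183, -0.3705, 0.1159]
tool_rot: [[0.122, 0.993, -0.0], [0.993, -0.122, 0.001], [0.001, -0.0, -1.0]]
ft_force: [0.9, -0.6, 0.2]
grip_width: 0.0749
gripper_force: 0.0
```

Run:
```python
from go import *
s=env.observe();print(s["position"],yaw(),d((.4190,-.3717),.0235),s["grip_width"])
t=env.get_image("top");i=env.get_image("side")
for q in("adapter","bottle"):
  for im in(t,i):print(q,env.tip_of(q,im)[:1],env.look_for(q,im)[:1])
```

```text
[ 0.41826362 -0.37047261  0.1159051 ] (np.float64(-7.01), array([ 7.e-04, -2.e-04, -1.e+00])) [-0.0012  0.0009  0.0924] 0.07491563279698972
adapter [{'location': [288.3, 190.3], 'p': 0.79}] [{'box': [274.0, 176.6, 298.7, 194.7], 'p': 0.97}]
adapter [{'location': [289.2, 223.3], 'p': 0.8}] [{'box': [276.2, 185.2, 300.8, 231.4], 'p': 0.87}]
bottle [{'location': [477.9, 256.1], 'p': 0.67}] [{'box': [469.0, 245.5, 506.1, 265.2], 'p': 0.91}]
bottle [{'location': [407.8, 162.7], 'p': 0.49}] []
```

arm_command:
  deltas:
    - {"rx":0,"ry":0,"rz":0,"dx":-0.001,"dy":0.0005,"dz":0.035,"fingers":0.075}
    - {"rx":0,"ry":0,"rz":0,"dx":0,"dy":0,"dz":0.035,"fingers":0.075}
    - {"rx":0,"ry":0,"rz":0,"dx":0,"dy":0,"dz":0.022,"fingers":0.075}
    - {"rx":0,"ry":0,"rz":0,"dx":0,"dy":0,"dz":0,"fingers":0.075}
    - {"rx":0,"ry":0,"rz":0,"dx":0,"dy":0,"dz":0,"fingers":0.06}
    - {"rx":0,"ry":0,"rz":0,"dx":0,"dy":0,"dz":0,"fingers":0.05}
    - {"rx":0,"ry":0,"rz":0,"dx":0,"dy":0,"dz":0,"fingers":0.04}
    - {"rx":0,"ry":0,"rz":0,"dx":0,"dy":0,"dz":0,"fingers":0.035}
    - {"rx":0,"ry":0,"rz":0,"dx":0,"dy":0,"dz":0,"fingers":0.035}
  squeeze: 30

```text
time_s: 41.5
position: [0.419, -0.3733, 0.0257]
tool_rot: [[0.123, 0.992, 0.002], [0.992, -0.123, -0.003], [-0.003, 0.002, -1.0]]
ft_force: [0.9, -0.3, 7.2]
grip_width: 0.0473
gripper_force: 31.7
```

Run:
```python
from go import *
s=env.observe();p=s["position"];print(p,yaw(),leg(p,(.5675,-.0029)),s["grip_width"],s["gripper_force"])
```

```text
[ 0.4190293  -0.37334576  0.02569573] (np.float64(-7.04), array([-0.0025,  0.0024, -1.    ])) [ 0.3859  0.1019 -0.0007] 0.047255355854402964 31.689634351059794
```

arm_command:
  deltas:
    - {"rx":0,"ry":0,"rz":0,"dx":0,"dy":0,"dz":-0.01,"fingers":0.035}
    - {"rx":0,"ry":0,"rz":0,"dx":0,"dy":0,"dz":-0.04,"fingers":0.035}
    - {"rx":0,"ry":0,"rz":0,"dx":0,"dy":0,"dz":-0.04,"fingers":0.035}
    - {"rx":0,"ry":0,"rz":0,"dx":0.02,"dy":0.005,"dz":-0.03,"fingers":0.035}
    - {"rx":0,"ry":0,"rz":0,"dx":0.04,"dy":0.011,"dz":0,"fingers":0.035}
    - {"rx":0,"ry":0,"rz":0,"dx":0.04,"dy":0.011,"dz":0,"fingers":0.035}
    - {"rx":0,"ry":0,"rz":0,"dx":0.04,"dy":0.011,"dz":0,"fingers":0.035}
    - {"rx":0,"ry":0,"rz":0,"dx":0.04,"dy":0.011,"dz":0,"fingers":0.035}
    - {"rx":0,"ry":0,"rz":0,"dx":0.04,"dy":0.011,"dz":0,"fingers":0.035}
    - {"rx":0,"ry":0,"rz":0,"dx":0.04,"dy":0.011,"dz":0,"fingers":0.035}
    - {"rx":0,"ry":0,"rz":0,"dx":0.04,"dy":0.011,"dz":0,"fingers":0.035}
    - {"rx":0,"ry":0,"rz":0,"dx":0.04,"dy":0.011,"dz":0,"fingers":0.035}

```text
time_s: 42.7
position: [0.5526, -0.0447, 0.1449]
tool_rot: [[0.123, 0.992, 0.0], [0.992, -0.123, -0.0], [-0.0, 0.0, -1.0]]
ft_force: [0.3, -1.4, -2.2]
grip_width: 0.0467
gripper_force: 31.9
```

arm_command:
  deltas:
    - {"rx":0,"ry":0,"rz":0,"dx":0.03,"dy":0.007,"dz":0,"fingers":0.035}
    - {"rx":0,"ry":0,"rz":0,"dx":0.0145,"dy":0.002,"dz":0,"fingers":0.035}
    - {"rx":0,"ry":0,"rz":0,"dx":0,"dy":0,"dz":0.03,"fingers":0.035}
    - {"rx":0,"ry":0,"rz":0,"dx":0,"dy":0,"dz":0.04,"fingers":0.035}
    - {"rx":0,"ry":0,"rz":0,"dx":0,"dy":0,"dz":0.03,"fingers":0.035}
    - {"rx":0,"ry":0,"rz":0,"dx":0,"dy":0,"dz":0.01,"fingers":0.035}
    - {"rx":0,"ry":0,"rz":0,"dx":0,"dy":0,"dz":0.004,"fingers":0.035}
    - {"rx":0,"ry":0,"rz":0,"dx":0,"dy":0,"dz":0,"fingers":0.035}
    - {"rx":0,"ry":0,"rz":0,"dx":0,"dy":0,"dz":0,"fingers":0.035}

```text
time_s: 43.6
position: [0.5677, -0.0038, 0.0316]
tool_rot: [[0.123, 0.992, 0.003], [0.992, -0.123, -0.001], [-0.0, 0.003, -1.0]]
ft_force: [-0.3, -0.3, -1.9]
grip_width: 0.0471
gripper_force: 31.7
```

Run:
```python
from go import *
s=env.observe();p=s["position"];print(p,yaw(),d((.5675,-.004),.0275),s["ft_force"])
```

```text
[ 0.56766223 -0.0037699   0.03159437] (np.float64(-7.06), array([-3.0e-04,  2.8e-03, -1.0e+00])) [-0.0002 -0.0001  0.0041] [-0.29917974 -0.25163008 -1.9011957 ]
```

arm_command:
  deltas:
    - {"rx":0,"ry":0,"rz":0,"dx":0,"dy":0,"dz":0.002,"fingers":0.035}
    - {"rx":0,"ry":0,"rz":0,"dx":0,"dy":0,"dz":0.002,"fingers":0.035}
    - {"rx":0,"ry":0,"rz":0,"dx":0,"dy":0,"dz":0,"fingers":0.035}

```text
time_s: 43.9
position: [0.5674, -0.0035, 0.0277]
tool_rot: [[0.123, 0.992, 0.002], [0.992, -0.123, -0.0], [-0.0, 0.002, -1.0]]
ft_force: [-1.6, 0.3, 10.4]
grip_width: 0.0472
gripper_force: 33.1
```

arm_command:
  deltas:
    - {"rx":0,"ry":0,"rz":0,"dx":0,"dy":0,"dz":0.001,"fingers":0.035}
    - {"rx":0,"ry":0,"rz":0,"dx":0,"dy":0,"dz":0,"fingers":0.035}

```text
time_s: 44.1
position: [0.5674, -0.0035, 0.0276]
tool_rot: [[0.122, 0.992, 0.003], [0.992, -0.122, -0.001], [-0.0, 0.003, -1.0]]
ft_force: [-4.8, 1.9, 18.1]
grip_width: 0.0468
gripper_force: 33.9
```

arm_command:
  deltas:
    - {"rx":0,"ry":0,"rz":0,"dx":0,"dy":0,"dz":-0.0015,"fingers":0.035}
    - {"rx":0,"ry":0,"rz":0,"dx":0,"dy":0,"dz":0,"fingers":0.06}
    - {"rx":0,"ry":0,"rz":0,"dx":0,"dy":0,"dz":0,"fingers":0.078}
    - {"rx":0,"ry":0,"rz":0,"dx":0,"dy":0,"dz":0,"fingers":0.078}
    - {"rx":0,"ry":0,"rz":0,"dx":0,"dy":0,"dz":0,"fingers":0.078}
    - {"rx":0,"ry":0,"rz":0,"dx":0,"dy":0,"dz":-0.03,"fingers":0.078}
    - {"rx":0,"ry":0,"rz":0,"dx":0,"dy":0,"dz":-0.05,"fingers":0.078}
    - {"rx":0,"ry":0,"rz":0,"dx":-0.03,"dy":-0.002,"dz":-0.01,"fingers":0.078}
    - {"rx":0,"ry":0,"rz":0,"dx":-0.042,"dy":-0.002,"dz":0,"fingers":0.078}
    - {"rx":0,"ry":0,"rz":0,"dx":-0.042,"dy":-0.002,"dz":0,"fingers":0.078}
    - {"rx":0,"ry":0,"rz":0,"dx":-0.042,"dy":-0.003,"dz":0,"fingers":0.078}
    - {"rx":0,"ry":0,"rz":0,"dx":-0.042,"dy":-0.003,"dz":0,"fingers":0.078}

```text
time_s: 45.3
position: [0.53, -0.2, 0.1165]
tool_rot: [[0.123, 0.992, -0.0], [0.992, -0.123, 0.0], [0.0, -0.0, -1.0]]
ft_force: [0.4, 0.0, 0.2]
grip_width: 0.0781
gripper_force: 0.0
```

arm_command:
  deltas:
    - {"rx":0,"ry":0,"rz":0,"dx":-0.042,"dy":-0.002,"dz":0,"fingers":0.078}
    - {"rx":0,"ry":0,"rz":0,"dx":-0.042,"dy":-0.002,"dz":0,"fingers":0.078}
    - {"rx":0,"ry":0,"rz":0,"dx":-0.035,"dy":-0.002,"dz":0,"fingers":0.078}
    - {"rx":0,"ry":0,"rz":0,"dx":-0.011,"dy":0,"dz":0,"fingers":0.078}
    - {"rx":0,"ry":0,"rz":0,"dx":0,"dy":0,"dz":0,"fingers":0.078}
    - {"rx":0,"ry":0,"rz":0,"dx":0,"dy":0,"dz":0,"fingers":0.078}

```text
time_s: 45.9
position: [0.5088, -0.3256, 0.1163]
tool_rot: [[0.122, 0.993, -0.0], [0.993, -0.122, 0.001], [0.001, -0.0, -1.0]]
ft_force: [0.0, 0.3, 1.3]
grip_width: 0.0781
gripper_force: 0.0
```

Run:
```python
from go import *
s=env.observe();print(s["position"],yaw(),d((.5095,-.327),.023),s["grip_width"])
t=env.get_image("top");i=env.get_image("side")
for q in("pen_pot","bottle"):
  for im in(t,i):print(q,env.tip_of(q,im)[:1],env.look_for(q,im)[:1])
```

```text
[ 0.5088284  -0.32558567  0.11634309] (np.float64(-7.01), array([ 8.e-04, -4.e-04, -1.e+00])) [-0.0014  0.0009  0.0933] 0.07813584124324735
pen_pot [{'location': [458.9, 212.5], 'p': 0.66}] [{'box': [447.6, 199.2, 486.8, 226.1], 'p': 0.65}]
pen_pot [] []
bottle [{'location': [322.0, 194.1], 'p': 0.77}] [{'box': [308.1, 179.8, 335.6, 202.4], 'p': 0.6}]
bottle [{'location': [313.7, 210.9], 'p': 0.6}] [{'box': [303.6, 173.2, 324.8, 213.6], 'p': 0.9}]
```

arm_command:
  deltas:
    - {"rx":0,"ry":0,"rz":0,"dx":-0.001,"dy":0.0005,"dz":0.035,"fingers":0.078}
    - {"rx":0,"ry":0,"rz":0,"dx":0,"dy":0,"dz":0.035,"fingers":0.078}
    - {"rx":0,"ry":0,"rz":0,"dx":0,"dy":0,"dz":0.022,"fingers":0.078}
    - {"rx":0,"ry":0,"rz":0,"dx":0,"dy":0,"dz":0,"fingers":0.078}
    - {"rx":0,"ry":0,"rz":0,"dx":0,"dy":0,"dz":0,"fingers":0.06}
    - {"rx":0,"ry":0,"rz":0,"dx":0,"dy":0,"dz":0,"fingers":0.05}
    - {"rx":0,"ry":0,"rz":0,"dx":0,"dy":0,"dz":0,"fingers":0.04}
    - {"rx":0,"ry":0,"rz":0,"dx":0,"dy":0,"dz":0,"fingers":0.04}
    - {"rx":0,"ry":0,"rz":0,"dx":0,"dy":0,"dz":0,"fingers":0.04}
  squeeze: 30

```text
time_s: 47.3
position: [0.5099, -0.3286, 0.0264]
tool_rot: [[0.123, 0.992, 0.003], [0.992, -0.123, -0.003], [-0.002, 0.003, -1.0]]
ft_force: [0.1, -0.9, 7.3]
grip_width: 0.0528
gripper_force: 31.2
```

Run:
```python
from go import *
s=env.observe();p=s["position"];print(p,yaw(),leg(p,(.5565,-.0845)),s["grip_width"],s["gripper_force"])
```

```text
[ 0.50986073 -0.32863943  0.02640582] (np.float64(-7.05), array([-0.0023,  0.003 , -1.    ])) [ 0.248   0.0163 -0.0005] 0.05280450885938843 31.22849483974278
```

arm_command:
  deltas:
    - {"rx":0,"ry":0,"rz":0,"dx":0,"dy":0,"dz":-0.01,"fingers":0.04}
    - {"rx":0,"ry":0,"rz":0,"dx":0,"dy":0,"dz":-0.03,"fingers":0.04}
    - {"rx":0,"ry":0,"rz":0,"dx":0,"dy":0,"dz":-0.03,"fingers":0.04}
    - {"rx":0,"ry":0,"rz":0,"dx":0.02,"dy":0.0013,"dz":0,"fingers":0.04}
    - {"rx":0,"ry":0,"rz":0,"dx":0.04,"dy":0.003,"dz":0,"fingers":0.04}
    - {"rx":0,"ry":0,"rz":0,"dx":0.04,"dy":0.003,"dz":0,"fingers":0.04}
    - {"rx":0,"ry":0,"rz":0,"dx":0.04,"dy":0.003,"dz":0,"fingers":0.04}
    - {"rx":0,"ry":0,"rz":0,"dx":0.04,"dy":0.003,"dz":0,"fingers":0.04}
    - {"rx":0,"ry":0,"rz":0,"dx":0.035,"dy":0.003,"dz":0,"fingers":0.04}
    - {"rx":0,"ry":0,"rz":0,"dx":0.023,"dy":0,"dz":0,"fingers":0.04}
    - {"rx":0,"ry":0,"rz":0,"dx":0.0085,"dy":0,"dz":0,"fingers":0.04}
    - {"rx":0,"ry":0,"rz":0,"dx":0,"dy":0,"dz":0,"fingers":0.04}

```text
time_s: 48.5
position: [0.5551, -0.0839, 0.0943]
tool_rot: [[0.121, 0.993, -0.001], [0.993, -0.121, 0.0], [0.0, -0.001, -1.0]]
ft_force: [-0.3, -0.1, -2.1]
grip_width: 0.0532
gripper_force: 31.1
```

arm_command:
  deltas:
    - {"rx":0,"ry":0,"rz":0,"dx":0,"dy":0,"dz":0.03,"fingers":0.04}
    - {"rx":0,"ry":0,"rz":0,"dx":0,"dy":0,"dz":0.025,"fingers":0.04}
    - {"rx":0,"ry":0,"rz":0,"dx":0,"dy":0,"dz":0.008,"fingers":0.04}
    - {"rx":0,"ry":0,"rz":0,"dx":0,"dy":0,"dz":0.001,"fingers":0.04}
    - {"rx":0,"ry":0,"rz":0,"dx":0,"dy":0,"dz":0,"fingers":0.04}
    - {"rx":0,"ry":0,"rz":0,"dx":0,"dy":0,"dz":0,"fingers":0.04}

```text
time_s: 49.1
position: [0.5561, -0.0857, 0.0317]
tool_rot: [[0.123, 0.992, 0.002], [0.992, -0.123, -0.001], [-0.001, 0.002, -1.0]]
ft_force: [-0.1, 0.1, -0.3]
grip_width: 0.0529
gripper_force: 31.1
```

Run:
```python
from go import *
s=env.observe();p=s["position"];print(p,yaw(),d((.5565,-.0855),.0275),s["ft_force"])
```

```text
[ 0.55610999 -0.08567474  0.03169672] (np.float64(-7.07), array([-5.0e-04,  2.1e-03, -1.0e+00])) [0.0002 0.0004 0.0042] [-0.0776905   0.07167259 -0.31731391]
```

arm_command:
  deltas:
    - {"rx":0,"ry":0,"rz":0,"dx":0,"dy":0,"dz":0.002,"fingers":0.04}
    - {"rx":0,"ry":0,"rz":0,"dx":0,"dy":0,"dz":0.002,"fingers":0.04}
    - {"rx":0,"ry":0,"rz":0,"dx":0,"dy":0,"dz":0,"fingers":0.04}

```text
time_s: 49.4
position: [0.556, -0.0853, 0.0283]
tool_rot: [[0.122, 0.992, 0.002], [0.992, -0.122, -0.001], [-0.001, 0.002, -1.0]]
ft_force: [-4.2, 0.2, 12.6]
grip_width: 0.053
gripper_force: 32.0
```

Contact. I'm releasing the pot and moving away for a clear view.

arm_command:
  deltas:
    - {"rx":0,"ry":0,"rz":0,"dx":0,"dy":0,"dz":-0.0005,"fingers":0.04}
    - {"rx":0,"ry":0,"rz":0,"dx":0,"dy":0,"dz":0,"fingers":0.065}
    - {"rx":0,"ry":0,"rz":0,"dx":0,"dy":0,"dz":0,"fingers":0.08}
    - {"rx":0,"ry":0,"rz":0,"dx":0,"dy":0,"dz":0,"fingers":0.08}
    - {"rx":0,"ry":0,"rz":0,"dx":0,"dy":0,"dz":0,"fingers":0.08}
    - {"rx":0,"ry":0,"rz":0,"dx":0,"dy":0,"dz":-0.03,"fingers":0.08}
    - {"rx":0,"ry":0,"rz":0,"dx":0,"dy":0,"dz":-0.05,"fingers":0.08}
    - {"rx":0,"ry":0,"rz":0,"dx":-0.03,"dy":0,"dz":-0.02,"fingers":0.08}
    - {"rx":0,"ry":0,"rz":0,"dx":-0.045,"dy":0,"dz":0,"fingers":0.08}
    - {"rx":0,"ry":0,"rz":0,"dx":-0.045,"dy":0,"dz":0,"fingers":0.08}
    - {"rx":0,"ry":0,"rz":0,"dx":-0.045,"dy":0,"dz":0,"fingers":0.08}
    - {"rx":0,"ry":0,"rz":0,"dx":-0.045,"dy":0,"dz":0,"fingers":0.08}

```text
time_s: 50.6
position: [0.5292, -0.2953, 0.127]
tool_rot: [[0.123, 0.992, 0.0], [0.992, -0.123, 0.0], [0.0, -0.0, -1.0]]
ft_force: [0.4, 0.3, -0.5]
grip_width: 0.0802
gripper_force: 0.0
```

arm_command:
  deltas:
    - {"rx":0,"ry":0,"rz":0,"dx":-0.04,"dy":0,"dz":0,"fingers":0.08}
    - {"rx":0,"ry":0,"rz":0,"dx":0,"dy":0,"dz":0,"fingers":0.08}
    - {"rx":0,"ry":0,"rz":0,"dx":0,"dy":0,"dz":0,"fingers":0.08}

```text
time_s: 50.9
position: [0.5244, -0.3336, 0.1265]
tool_rot: [[0.124, 0.992, -0.0], [0.992, -0.124, 0.001], [0.001, -0.001, -1.0]]
ft_force: [-0.0, 0.8, -0.1]
grip_width: 0.0798
gripper_force: 0.0
```

Run:
```python
from fit import *
i=env.get_image("side");t=env.get_image("top");print(env.observe()["time_s"])
for q in("bottle","adapter","pen_pot"):
  for im in(t,i):print(q,[np.round(b["box"]) for b in env.look_for(q,im)[:1]])
for k,x in dict(ob=(.576,.078,-.12),ro=(.567,-.003,-.12),sq=(.5565,-.084,-.12)).items():
    print(k,np.round(fit([t],CO[k]+[0,0,.004],[o+[0,0,.004] for o in OB[k]],x,r=20),4))
a=cv2.resize(t["color"][150:270,140:400],None,fx=3,fy=3,interpolation=cv2.INTER_CUBIC)[:250,380:]
b=cv2.resize(i["color"][140:245,240:380],None,fx=2.8,fy=2.8,interpolation=cv2.INTER_CUBIC)
a=cv2.copyMakeBorder(a,0,b.shape[0]-a.shape[0],0,0,cv2.BORDER_CONSTANT) if a.shape[0]<b.shape[0] else a
cv2.imwrite("pics/z.png",np.hstack([a,b[:a.shape[0]]]))
```

```text
51.0
bottle [array([308., 182., 335., 202.])]
bottle [array([306., 172., 324., 214.])]
adapter [array([272., 177., 303., 193.])]
adapter [array([273., 185., 305., 234.])]
pen_pot [array([346., 184., 375., 209.])]
pen_pot [array([326., 160., 356., 204.])]
ob [ 0.5762  0.0791 -7.2933 42.8384]
ro [ 5.66600e-01 -2.10000e-03 -7.57700e-01  6.64462e+01]
sq [ 0.5562 -0.0845 -4.4311 57.6575]
```

View pics/z.png

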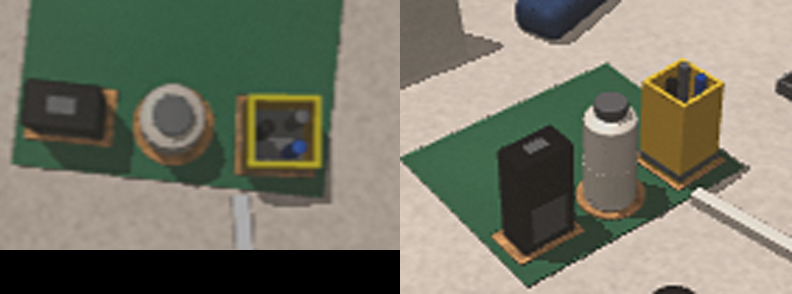

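The crop shows all three upright and centred on their own coasters: adapter at (288,185), bottle (322,191), pot (360,195). The boxes match the start, so I'm handing in.

```bash
python3 -c "
from rig import env
print(env.close_job())"
```

```text
the job is handed in; nothing more can be done
None
```

I handed the job in at about 51 s: in the last pictures the imager lies over its outline on the mat, lens the right way, and the bottle, pen pot and adapter stand upright on their own coasters, but hand-in returned no verdict, so I can't confirm the score.

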